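# Rack the stage inserts and hold the ultrasonic cleaner's lid open

## Task

Get the ultrasonic cleaner ready for loading: take the two aluminium stage inserts from the sloped stand and stand each upright on its long edge in its own free slot of the steel wash rack, fully down and let go. Then raise the cleaner's hinged lid to 70 degrees from closed and finish while still holding it steady there: it has no stay and drops shut when let go, and a colleague needs both hands to lower the rack in under it. The insert that is already in the rack stays in its slot, and leave the rack and the other things on the bench where they are.

Things in the scene. Friction and masses are not known exactly. Their poses are not given: they have to be found in the camera images.
- insert_a: stage insert: aluminium frame 8 mm thick (its x), 90 long (y), 60 high (z), 80 g; window 68 x 28 mm from 12 mm up, solid rail 22 mm high at the top. Origin: middle of the lower long edge, z towards the upper edge. Starts in the stand's front bay, leaning 0.35 rad off vertical, top towards -x of the stand; ribs back only its outer 16 mm at each end.
- insert_b: stage insert: aluminium frame 8 mm thick (its x), 90 long (y), 60 high (z), 80 g; window 68 x 28 mm from 12 mm up, solid rail 22 mm high at the top. Origin: middle of the lower long edge, z towards the upper edge. Starts in the stand's rear bay, leaning in the same way, 70 mm behind insert_a.
- insert_c: stage insert: aluminium frame 8 mm thick (its x), 90 long (y), 60 high (z), 80 g; window 68 x 28 mm from 12 mm up, solid rail 22 mm high at the top. Origin: middle of the lower long edge, z towards the upper edge. Already stands in the rack, in the slot at rack x = +40 mm, and stays there.
- stand: white sloped stand, fixed, base 160 (x) x 108 mm (y), 58 mm tall; origin at the centre of its underside, x from front to rear. Two bays: the lower edges of the leaning inserts sit at x = -25 and +45 mm, 18 mm above the bench, with a lip 8 mm high behind each.
- rack: steel wash rack, loose, 0.5 kg, 146 (x) x 103 mm (y), lifting loops 55 mm high at x = +-90 mm. Origin: centre of its underside. Slots along y at x = -40, 0 (free) and +40 mm (taken), 12 mm wide between comb teeth at y = +-34 mm, 40 mm high, top 6 mm set back 2 mm; open between the combs. An insert sits with y = 0 (3 mm play) and its lower edge 8 mm above the rack's underside.
- cleaner: ultrasonic cleaner, fixed: steel housing 160 (x) x 226 mm (y), 138 mm high (151 mm with the lid shut), open tank under the lid, knobs on its front; origin at the centre of its underside, x axis from front to rear. Carries the lid.
- lid (a joint): angle of the cleaner's lid in rad: 0 closed, grows as the front edge rises, stop at 1.8; 70 degrees = 1.222. Plain hinge along the cleaner's y, at its rear; no stay or spring. About 0.35 kg (2 N at the bar): let go short of upright it drops shut, beyond upright it falls backwards.
- lid_bar (a point): middle of the lid's handle: black round bar 12 mm thick, 110 mm long, parallel to the hinge and 204 mm from it, on two arms 50 mm either side of the middle. It is 30 mm clear of the lid's front edge and level with the lid: 146 mm above the bench when closed, nothing under it. The point and its frame swing with the lid.
- lid_hinge (a point): middle of the lid's hinge axis (fixed), 146 mm above the bench; its frame is the cleaner's: y along the hinge, x from front to rear. With the lid at angle a the bar's middle is at x = -0.204 cos a, z = +0.204 sin a (m) in this frame.
- eyepiece: microscope eyepiece, black, standing upright, 31 mm diameter, 50 mm tall, beside the rack; origin at the centre of its underside. A bystander, loose.
- objective: microscope objective lens, steel, standing upright, 24 mm diameter, 44 mm tall, beside the sloped stand; origin at the centre of its underside. A bystander, loose.
- beaker: glass beaker, 68 mm diameter, 85 mm tall; origin at the centre of its underside. A bystander, loose.
- meter: white hand-held meter with a dark display, 76 x 110 x 26 mm, lying flat; origin at the centre of its underside. A bystander, loose.
- driver: screwdriver, 140 mm long, lying on the bench; origin at its middle, on the underside. A bystander, loose.
- bottle: white plastic bottle, 60 mm diameter, 150 mm tall, beyond the task's things; origin at the centre of its underside. A bystander, loose.
- tip_box: box with a clear lid, 88 x 128 x 80 mm, beyond the task's things; origin at the centre of its underside. A bystander, loose.
There are look-alikes about, which are no part of the job. Leave any purple or yellow look-alike of the insert_b alone.

How it is judged:
By the outcome, as a careful person would: the job done as asked, in the order asked, and still so for the second after the job is handed in, while the arm keeps its last pose, push and grip.
It also fails if it takes over 72 s, if anything falls off the work surface, if the arm or the gripper's body presses on something with over 40 N, if the wrist force passes 120 N, or if a joint passes its speed limit or range.

## Robot

A 6-joint arm with a two-finger parallel gripper is mounted at the origin on the work surface. World frame = base frame: x ahead of the robot, y to its left, z up, the work surface at z = 0. Lengths are in m, angles in degrees, forces in N, time in s.
With the tool pointing down it reaches from about 0.375 to 0.9 m from the base axis. Payload 3.1 kg.
Tool frame: the origin (TCP) lies between the finger pads; the fingertips stand bot.tip_extent ahead of it and the grasp point (between the pads) lies 2 mm behind it (bot.tip_extent is the distance from the TCP to the fingertips, in m); z points along the fingers, y is the direction in which the jaws open and shut (so a half turn about z gives the same grasp; the last joint's range is limited). The gripper opens to 87 mm and grips with 3 to 60 N. Pads are 19 mm wide; open, the fingers measure 117 mm over their backs; the gripper's body (75 mm by 190 mm) begins 51 mm behind the grasp point.
Start: joints at [-81.561, 30.224, 82.088, -0, 67.689, -10.227], TCP at [0.2, -0.592, 0.211] pointing down, gripper open.
Joint ranges: [-176.69, 176.69], [-43.24, 126.21], [12.49, 139.97], [-82, 262], [0, 151.66], [-163.58, 163.58]. Speed limits (degrees/s): [159.86, 159.86, 180, 180, 180, 180].

## Interface

Orientations are given as a 3x3 rotation matrix whose columns are the frame's x, y, z axes.
In Python, from rig import bot, imaging, recognise, masks_of, mark_of gives the robot as it stands.
- The arm moves only by the tool send_rows, never from a script. Its argument "plan" is a list that holds one entry, the list of rows, each a list of 5 numbers: the shift along the world's x, y, z normalised to -1 to 1, where 1 is 0.03 m, then the turn about the world's z normalised to -1 to 1, where 1 is 0.1 rad, then the closure, from -1 (fully open) to 1 (shut). A call has 1 to 20 rows; each row shifts and turns the commanded pose from where the row before left it; what a row does not reach is not made up. A row lasts 1/10 s, in which the tool goes at most 50 mm and 8.59 degrees, less where a joint would pass 70% of its speed; a pose out of reach is approached as far as the arm can. A call with a number of a shift or a turn outside -1 to 1 is refused whole. A call with a gripper value outside its range is refused whole. The fingers move at their own pace and stop on an object; the grip force is fixed at half the most. Time passes only in rows, so rows that do not move let the fingers close. It gives the time, the measured TCP pose, the force and the opening at its end, in the units of the state.
- bot.read_state(): the state, without advancing time (a new reading comes with each control period).
- imaging.capture(name): name is "side" or "top" or "wrist"; returns a dict with "img" (420x560x3 uint8, blue, green, red), "mtx" (3x3 intrinsics, pixels), "pose" (4x4, takes a point from camera to world coordinates); the wrist camera has in their place "T_tool_cam" (4x4, takes a point from camera to tool coordinates, whose origin is the TCP and whose axes are the flange's). Camera axes: x right, y down, z forward; pixel columns grow to the right and rows downward; lengths in m; the calibration is good to about 2 mm. The wrist camera is an equidistant fisheye: a pixel r from the principal point sees the ray r / f radians off the axis. A picture is of the moment at which its call begins: read the wrist's pose just before it. There is no depth.
- bot.hand_in(): hands the job in, once; it reports no verdict.
Trained networks look in the newest picture that a camera, given by its name, has taken for a name from the list of things; names that differ only in an ending like _2 or _b are one class to them, and where a whole thing is asked for, a point or a joint stands for the part that bears it (a point fixed in the world has none). Each returns a list of dicts, best first, with "conf" (0 to 1); they miss things now and then, are a little off and sometimes report something else, mostly with a low value. They report only what shows in the picture. A call takes as long as a camera call. They do not tell look-alikes from the thing itself.
- recognise(camera, target): "at" ([x, y, z] in m, in world coordinates, good to about 4 mm: the middle of the surface that is visible of it).
- masks_of(camera, target): "region" (420x560 bool, what is visible of it).
- mark_of(camera, target): "at" ([x, y, z] in m, in world coordinates, good to about 4 mm: a listed point, or the origin of a listed thing).
The state is a dict: "time_s": time; "joint_positions": joint angles; "qvel": joint speeds; "tau": joint torques, N m; "position": TCP position; "tcp_rot": TCP orientation; "force": force on the tool from outside, world axes, zero at the start; "moment": the same for the moment, N m; "opening": opening from 0.0 (shut) to 1.0 (fully open).
Only numpy, scipy, OpenCV 4.12 (cv2) and the standard library are available. Lean on these libraries where they do the work, as an engineer would, in place of code of your own. Each camera call takes 0.05 s, during which the arm holds its last target.

## Working session

There is one attempt and no reset: what is moved stays moved. The work goes in short steps, Python scripts to look and compute and a tool call to move; the robot and the scene stay as the last step left them, time stands still between calls to the robot, and variables do not carry over. Pictures are saved under pics/ and viewed, and the job is handed in when it is done.

Besides the shell and the picture viewer there is one more tool, called as name([rows], argument=value, ...), one row to a line, values as JSON. send_rows: Moves the arm, as the interface text tells. Its arguments: {"type":"object","properties":{"plan":{"type":"array"}},"required":["plan"]}

```bash
mkdir -p pics; ls; python3 - <<'E'
from rig import bot, imaging, recognise, masks_of, mark_of
import cv2
print(bot.read_state(), bot.tip_extent)
for n in ["side","top","wrist"]:
    c=imaging.capture(n); cv2.imwrite(f"pics/{n}0.png",c["img"]); 
    print(n,{k:v.tolist() for k,v in c.items() if k!="img"})
for n in ["top","side"]:
  for t in ["insert_a","stand","rack","cleaner","lid_bar","lid_hinge","eyepiece","objective","beaker"]:
    try: print(n,t,[(d["conf"],d["at"]) for d in mark_of(n,t)])
    except Exception as e: print(n,t,e)
E
```

```text
pics
{'time_s': 0.0, 'joint_positions': array([-8.15585983e+01,  3.02804367e+01,  8.21551911e+01, -1.71062718e-03,
        6.76886617e+01, -1.02273311e+01]), 'qvel': array([-0.00497426, -0.05804535, -0.09353062,  0.00176891,  0.0173989 ,
       -0.03094086]), 'tau': array([ 1.29978009e-03, -4.40033519e+01, -1.76593602e+01,  6.34118216e-02,
        5.81447489e-02, -1.47466803e-04]), 'position': array([ 0.19996792, -0.59135967,  0.21036252]), 'tcp_rot': array([[ 9.47381525e-01,  3.20106431e-01, -3.45764343e-04],
       [ 3.20106418e-01, -9.47379171e-01,  2.14170476e-03],
       [ 3.58003533e-04, -2.13969291e-03, -9.99997647e-01]]), 'force': array([-0.10544249,  0.2726167 , -0.0533122 ]), 'moment': array([ 0.00410965, -0.02078998,  0.03076953]), 'opening': 0.9992007860676912} 0.017
side {'mtx': [[447.9094673071544, 0.0, 273.80131657574907], [0.0, 447.9094673071544, 208.05211161407794], [0.0, 0.0, 1.0]], 'pose': [[-0.9925701992784571, -0.0886842940035689, 0.08330363438297445, 0.48242491620557015], [-0.12045521381863153, 0.6195775188780762, -0.7756379565008373, 0.7813842060385837], [0.017
[... 1428 characters left out ...]
.3699, -0.1682, 0.0001])]
top objective [(0.57, [0.5401, -0.2117, 0.0007])]
top beaker [(0.61, [0.3441, 0.1424, 0.0022])]
side insert_a [(0.93, [0.6471, 0.2563, 0.0114]), (0.89, [0.4071, -0.3298, 0.0016]), (0.66, [0.5558, -0.2911, 0.0219]), (0.65, [0.5762, -0.4775, -0.0002]), (0.64, [0.3685, 0.0135, -0.0017]), (0.63, [0.6231, -0.2894, 0.0152])]
side stand []
side rack [(0.73, [0.608, 0.268, 0.0019])]
side cleaner [(0.84, [0.5893, -0.0174, 0.002]), (0.62, [0.6222, -0.2862, 0.0173])]
side lid_bar [(0.6, [0.4678, -0.0259, 0.1443])]
side lid_hinge [(0.63, [0.6701, -0.0134, 0.1463])]
side eyepiece [(0.93, [0.5909, 0.3514, -0.0005])]
side objective []
side beaker [(0.56, [0.3398, 0.1411, 0.0043])]
```

View pics/top0.png

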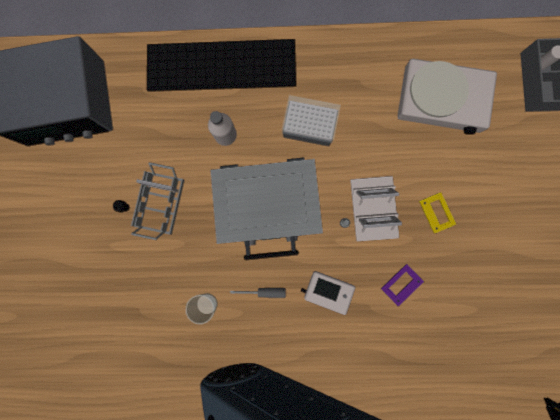

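View pics/side0.png

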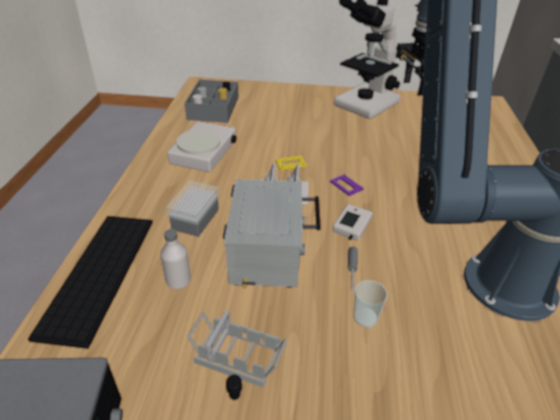

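View pics/wrist0.png

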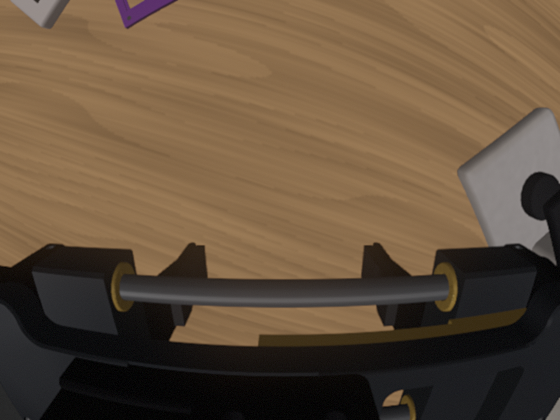

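The top view shows the stand with two inserts at about (375,208) px. The rack is at (158,203), with the eyepiece at (121,206) and the lid at (267,200). The look-alikes are purple at (402,285) and yellow at (438,213). I'll zoom in for the yaws.

```bash
cat > h.py <<'E'
import numpy as np, cv2
def top_px2w(c,px,z):
    K=c["mtx"];T=c["pose"]
    d=T[:3,:3]@np.linalg.inv(K)@np.array([px[0],px[1],1.]); o=T[:3,3]
    return o+d*(z-o[2])/d[2]
def w2px(c,p):
    T=np.linalg.inv(c["pose"]); q=T[:3,:3]@np.asarray(p)+T[:3,3]; q=c["mtx"]@q; return q[:2]/q[2]
def wrist_rays(c,st):
    R=st["tcp_rot"];p=st["position"];T=c["T_tool_cam"]
    return R@T[:3,:3], R@T[:3,3]+p
def wrist_px2w(c,st,px,z):
    R,o=wrist_rays(c,st);K=c["mtx"]
    u=(np.array(px,float)-[K[0,2],K[1,2]]);r=np.hypot(*u);th=r/K[0,0]
    d=np.array([u[0]/r*np.sin(th),u[1]/r*np.sin(th),np.cos(th)]) if r>0 else np.array([0,0,1.])
    d=R@d; return o+d*(z-o[2])/d[2]
def wrist_w2px(c,st,p):
    R,o=wrist_rays(c,st);K=c["mtx"]
    q=R.T@(np.asarray(p)-o);th=np.arctan2(np.hypot(q[0],q[1]),q[2]);a=np.arctan2(q[1],q[0]);r=K[0,0]*th
    return np.array([K[0,2]+r*np.cos(a),K[1,2]+r*np.sin(a)])
E
python3 - <<'E'
import cv2
a=cv2.imread("pics/top0.png")
cv2.imwrite("pics/top0z.png",cv2.resize(a[150:265,115:215],None,fx=5.2,fy=5.2,interpolation=cv2.INTER_CUBIC))
cv2.imwrite("pics/top0s.png",cv2.resize(a[150:265,200:420],None,fx=3.6,fy=3.6,interpolation=cv2.INTER_CUBIC))
E
```

```text
(no output)
```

View pics/top0z.png

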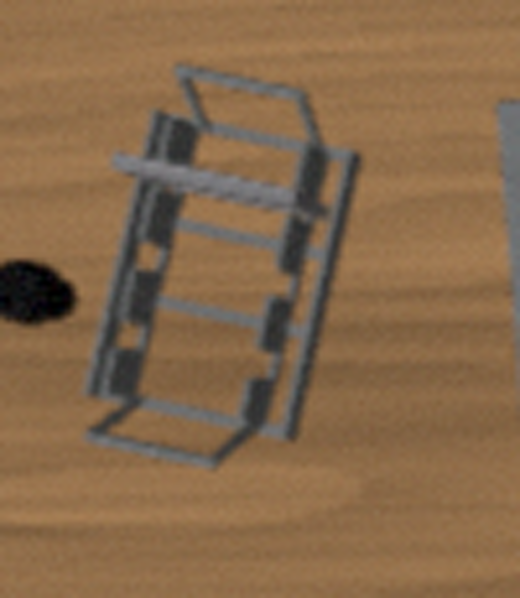

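View pics/top0s.png

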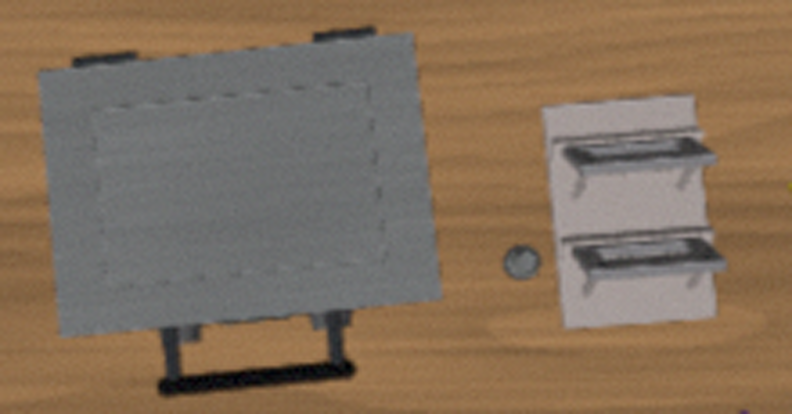

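The rack's +x axis runs up and slightly right, a yaw of about -13°, with insert_c at its top end. The stand and cleaner are yawed about +4 to 5°. I'll move above the stand for a wrist look.

send_rows([
  [[0.95,0.7,0.1,0.93,-0.38],[0.95,0.7,0.1,0.93,-0.38],[0.95,0.7,0.1,0.93,-0.38],[0.95,0.7,0.1,0.93,-0.38],[0.95,0.7,0.1,0.93,-0.38],[0.95,0.7,0.1,0.93,-0.38],[0.95,0.7,0.1,0.93,-0.38],[0.95,0.7,0.1,0.93,-0.38],[0.95,0.7,0.1,0.93,-0.38],[0.95,0.7,0.1,0.93,-0.38],[0.95,0.7,0.1,0.93,-0.38],[0.95,0.7,0.1,0.93,-0.38],[0.95,0.7,0.1,0.93,-0.38],[0.95,0.7,0.1,0.93,-0.38],[0,0,0,0,-0.38],[0,0,0,0,-0.38]],
])

```text
time_s: 2.65
position: [0.5993, -0.2974, 0.2531]
tcp_rot: [[-0.058, 0.998, -0.001], [0.998, 0.058, -0.0], [-0.0, -0.001, -1.0]]
force: [-0.5, -0.6, -0.1]
opening: 0.688
```

```bash
python3 - <<'E'
from rig import bot, imaging, recognise, masks_of, mark_of
import cv2,pickle,numpy as np
st=bot.read_state(); c=imaging.capture("wrist"); t=imaging.capture("top")
pickle.dump((st,c,t),open("w1.pkl","wb"))
cv2.imwrite("pics/w1.png",c["img"]);cv2.imwrite("pics/t1.png",t["img"])
print(st["position"],st["tcp_rot"],st["joint_positions"],st["opening"])
for x in ["insert_a","stand","objective"]:
    print(x,[(d["conf"],d["at"]) for d in mark_of("wrist",x)])
E
```

```text
[ 0.59933047 -0.29743213  0.25313075] [[-5.80995540e-02  9.98310572e-01 -6.66819038e-04]
 [ 9.98310762e-01  5.80993693e-02 -2.93094275e-04]
 [-2.53857348e-04 -6.82721269e-04 -9.99999735e-01]] [-3.59262693e+01  3.15363538e+01  7.24787918e+01 -3.71172588e-02
  7.60059421e+01 -3.92480170e+01] 0.6882250468614596
insert_a [(0.96, [0.4042, -0.3303, 0.0038]), (0.62, [0.5522, -0.2833, 0.0206]), (0.56, [0.619, -0.2879, 0.0166])]
stand [(0.76, [0.5716, -0.2942, 0.0021])]
objective [(0.57, [0.5385, -0.2137, -0.0017])]
```

View pics/w1.png

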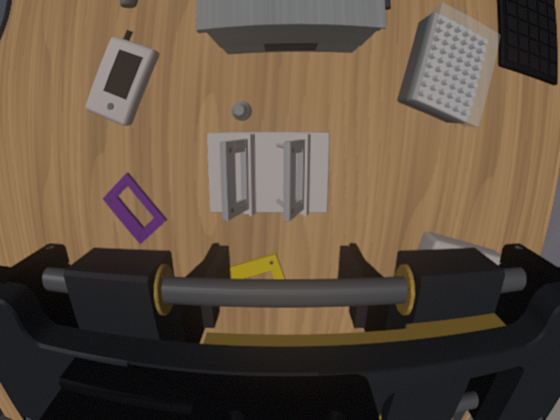

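The wrist view shows the stand at (268,173) px, with insert_a at (235,180) and insert_b at (290,180). The fingers are at (210,285) and (355,285). I'll fit a stand model to it.

```bash
cat > ov.py <<'E'
import numpy as np,pickle,cv2,sys
from h import *
def frame(x,y,yaw):
    c,s=np.cos(yaw),np.sin(yaw); return np.array([[c,-s,0,x],[s,c,0,y],[0,0,1,0],[0,0,0,1.]])
def ins_pts(T,ox,oz,lean,X=0.004):
    # rect outlines front/back faces, lean top toward -x
    R=np.array([[np.cos(lean),0,-np.sin(lean)],[0,1,0],[np.sin(lean),0,np.cos(lean)]])
    out=[]
    for sx in (-X,X):
        out.append([np.array([sx,a*.045,b]) for a,b in ((-1,0),(1,0),(1,.06),(-1,.06))])
    return [[(T@np.r_[R@p+[ox,0,oz],1])[:3] for p in l] for l in out]
def rect(T,x0,x1,y0,y1,z): return [(T@[a,b,z,1])[:3] for a,b in ((x0,y0),(x1,y0),(x1,y1),(x0,y1))]
def draw(img,proj,polys,s,off,col):
    for l in polys:
        p=np.array([(proj(q)-off)*s for q in l]); cv2.polylines(img,[np.round(p*8).astype(np.int32)],True,col,1,cv2.LINE_AA,3)
E
python3 - <<'E'
from ov import *
st,c,t=pickle.load(open("w1.pkl","rb"))
T=frame(0.5745,-0.293,np.radians(3.7))
off=np.array([190,110]);s=5
im=cv2.resize(c["img"][110:230,190:345],None,fx=s,fy=s,interpolation=cv2.INTER_CUBIC)
pr=lambda p:wrist_w2px(c,st,p)
draw(im,pr,[rect(T,-.08,.08,-.054,.054,0)],s,off,(0,0,255))
draw(im,pr,ins_pts(T,-.025,.018,.35),s,off,(0,255,0))
draw(im,pr,ins_pts(T,.045,.018,.35),s,off,(255,0,0))
cv2.imwrite("pics/w1o.png",im)
off=np.array([335,165]);s=7
im=cv2.resize(t["img"][165:250,335:415],None,fx=s,fy=s,interpolation=cv2.INTER_CUBIC)
pr=lambda p:w2px(t,p)
draw(im,pr,[rect(T,-.08,.08,-.054,.054,0)],s,off,(0,0,255))
draw(im,pr,ins_pts(T,-.025,.018,.35),s,off,(0,255,0))
cv2.imwrite("pics/t1o.png",im)
E
```

```text
(no output)
```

View pics/w1o.png

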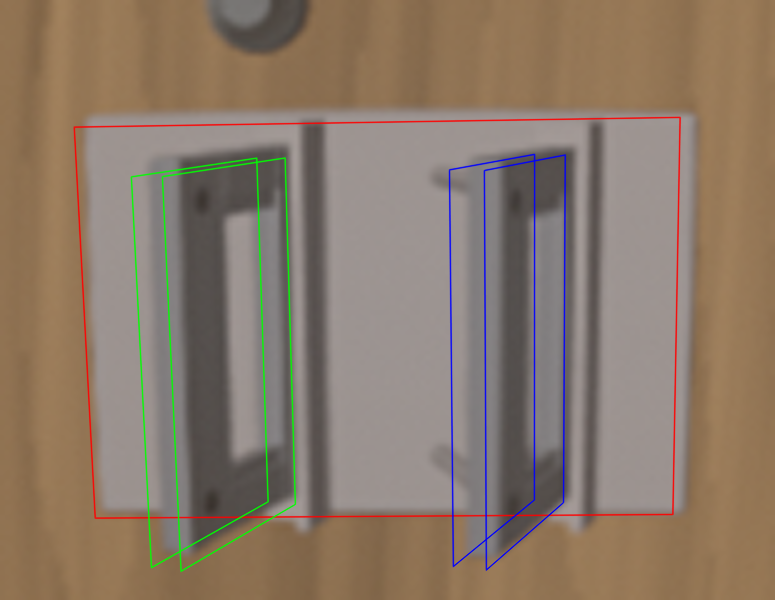

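View pics/t1o.png

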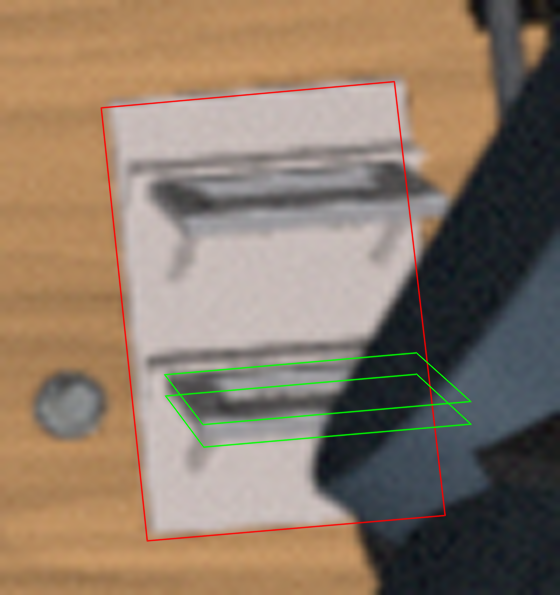

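send_rows([
  [[0.4,0.14,-0.9,0,-0.5],[0.4,0.14,-0.9,0,-0.5],[0,0,-0.9,0,-0.5],[0,0,-0.9,0,-0.5],[0,0,-0.7,0,-0.5],[0,0,0,0,-0.5],[0,0,0,0,-0.5]],
])

```text
time_s: 3.6
position: [0.6227, -0.2904, 0.1245]
tcp_rot: [[-0.056, 0.998, -0.0], [0.998, 0.056, 0.0], [0.0, -0.0, -1.0]]
force: [-0.4, 0.2, -0.4]
opening: 0.752
```

```bash
cat > snap.py <<'E'
from rig import bot, imaging
import cv2,pickle,sys
n=sys.argv[1]
st=bot.read_state(); c=imaging.capture("wrist")
pickle.dump((st,c),open(n+".pkl","wb"))
cv2.imwrite(f"pics/{n}.png",c["img"])
print(st["position"],st["opening"],st["force"],st["time_s"])
E
python3 snap.py w2
```

```text
[ 0.62273462 -0.29040971  0.12448842] 0.7519675010225607 [-0.37213455  0.21465179 -0.35231561] 3.6
```

View pics/w2.png

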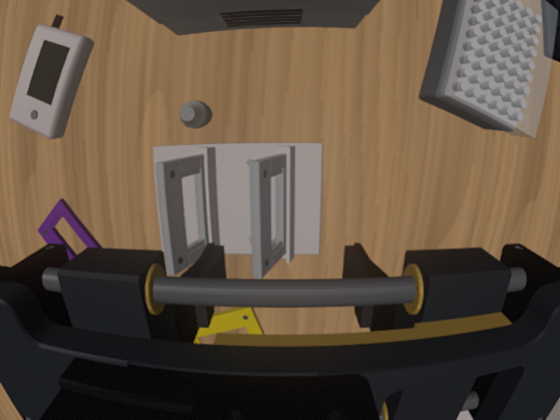

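```bash
python3 - <<'E'
from ov import *
st,c=pickle.load(open("w2.pkl","rb"))
T=frame(0.577,-0.290,np.radians(3.3))
off=np.array([145,130]);s=4
im=cv2.resize(c["img"][130:290,145:335],None,fx=s,fy=s,interpolation=cv2.INTER_CUBIC)
pr=lambda p:wrist_w2px(c,st,p)
draw(im,pr,[rect(T,-.08,.08,-.054,.054,0)],s,off,(0,0,255))
draw(im,pr,ins_pts(T,-.025,.018,.35),s,off,(0,255,0))
draw(im,pr,ins_pts(T,.045,.018,.35),s,off,(255,0,0))
cv2.imwrite("pics/w2o.png",im)
E
```

```text
(no output)
```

View pics/w2o.png

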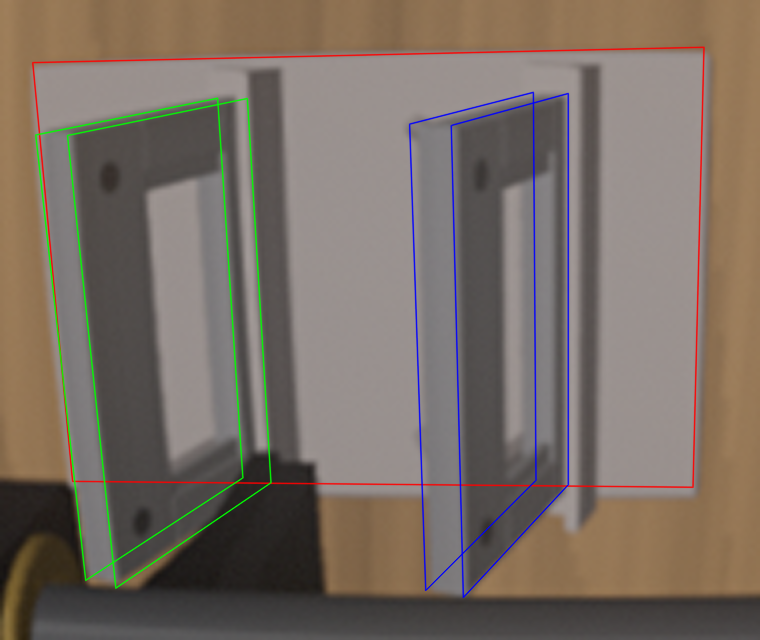

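send_rows([
  [[0,0.1,-0.6,0,-0.5],[0,0,-0.7,0,-0.5],[0,0,-0.68,0,-0.5],[0,0,0,0,-0.5],[0,0,0,0,0],[0,0,0,0,0.5],[0,0,0,0,0.8],[0,0,0,0,1],[0,0,0,0,1],[0,0,0,0,1],[0,0,0,0,1],[0,0,0,0,1]],
])

```text
time_s: 4.85
position: [0.623, -0.2866, 0.0649]
tcp_rot: [[-0.057, 0.998, -0.0], [0.998, 0.057, 0.0], [0.0, -0.0, -1.0]]
force: [-0.2, 0.2, -0.8]
opening: 0.108
```

```bash
python3 snap.py w3
```

```text
[ 0.62302646 -0.28664482  0.06487164] 0.10840688054719891 [-0.23259035  0.22337652 -0.84857112] 4.85
```

View pics/w3.png

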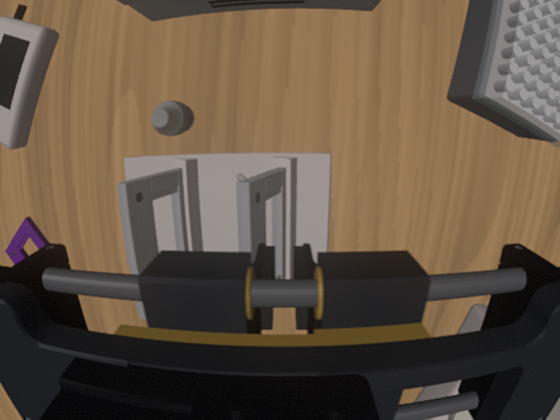

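send_rows([
  [[0,0,0,0,1],[0,0,0,0,1],[0,0,0.2,0,1],[0,0,0.4,0,1],[0,0,0.8,0,1],[0,0,1,0,1],[0,0,1,0,1],[0,0,0.6,0,1],[0,0,0,0,1]],
])

```text
time_s: 5.8
position: [0.6254, -0.2881, 0.19]
tcp_rot: [[-0.057, 0.998, 0.008], [0.998, 0.057, -0.005], [-0.005, 0.007, -1.0]]
force: [0.1, 0.0, -0.2]
opening: 0.006
```

```bash
python3 snap.py w4
```

```text
[ 0.62535248 -0.2881061   0.18997998] 0.006470797696372778 [ 0.07962626  0.02237078 -0.1705333 ] 5.8
```

View pics/w4.png

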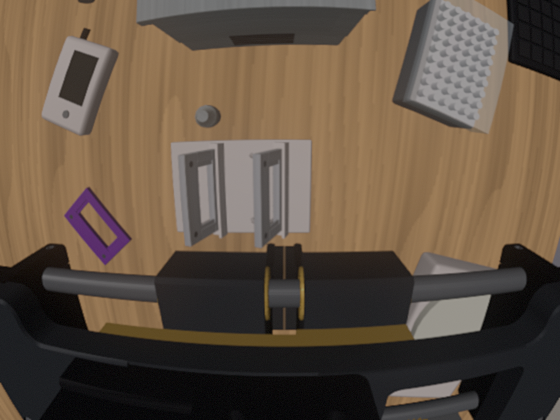

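```bash
python3 - <<'E'
from ov import *
for n in ["w3","w4"]:
    st,c=pickle.load(open(n+".pkl","rb"))
    T=frame(0.577,-0.290,np.radians(3.3))
    off=np.array([110,140]);s=3.4
    im=cv2.resize(c["img"][140:310,110:340],None,fx=s,fy=s,interpolation=cv2.INTER_CUBIC)
    pr=lambda p:wrist_w2px(c,st,p)
    draw(im,pr,ins_pts(T,-.025,.018,.35),s,off,(0,255,0))
    draw(im,pr,ins_pts(T,.045,.018,.35),s,off,(255,0,0))
    draw(im,pr,ins_pts(T,.045,.018,.0),s,off,(0,0,255))
    cv2.imwrite(f"pics/{n}o.png",im)
E
```

```text
(no output)
```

View pics/w3o.png

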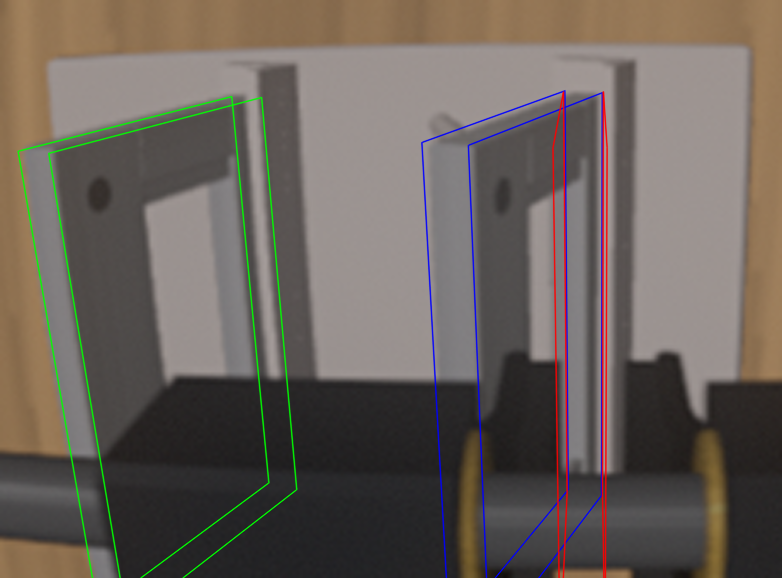

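View pics/w4o.png

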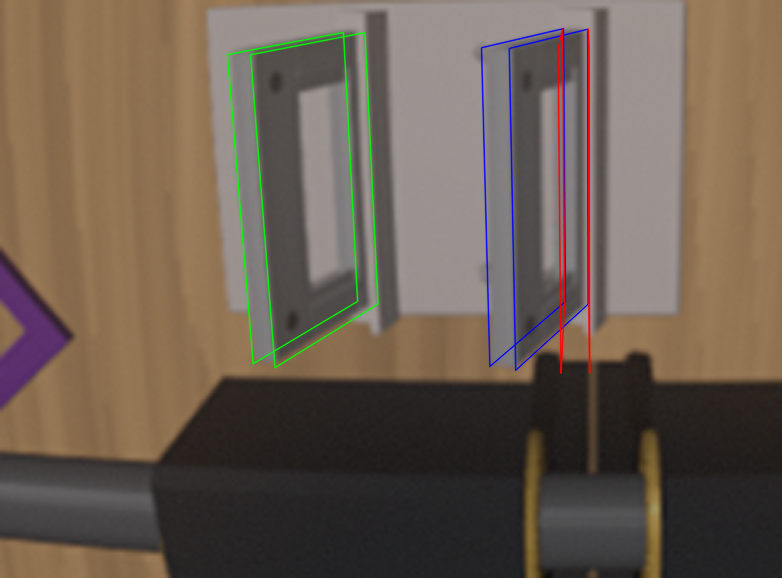

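```bash
python3 - <<'E'
from ov import *
st,c=pickle.load(open("w3.pkl","rb"))
for z in (-.05,-.02,0,.017):
  for x in (-.01,.01):
    for y in (.0047,.02):
      p=st["tcp_rot"]@np.array([x,y,z])+st["position"]; print((x,y,z),wrist_w2px(c,st,p).round())
im=c["img"][225:345,200:370]; cv2.imwrite("pics/w3z.png",cv2.convertScaleAbs(cv2.resize(im,None,fx=4.7,fy=4.7,interpolation=cv2.INTER_CUBIC),alpha=2,beta=20))
E
```

```text
(-0.01, 0.0047, -0.05) [293. 318.]
(-0.01, 0.02, -0.05) [327. 317.]
(0.01, 0.0047, -0.05) [294. 279.]
(0.01, 0.02, -0.05) [329. 279.]
(-0.01, 0.0047, -0.02) [292. 286.]
(-0.01, 0.02, -0.02) [320. 286.]
(0.01, 0.0047, -0.02) [292. 252.]
(0.01, 0.02, -0.02) [322. 252.]
(-0.01, 0.0047, 0) [291. 270.]
(-0.01, 0.02, 0) [317. 270.]
(0.01, 0.0047, 0) [291. 238.]
(0.01, 0.02, 0) [318. 238.]
(-0.01, 0.0047, 0.017) [290. 258.]
(-0.01, 0.02, 0.017) [314. 258.]
(0.01, 0.0047, 0.017) [291. 229.]
(0.01, 0.02, 0.017) [315. 229.]
```

View pics/w3z.png

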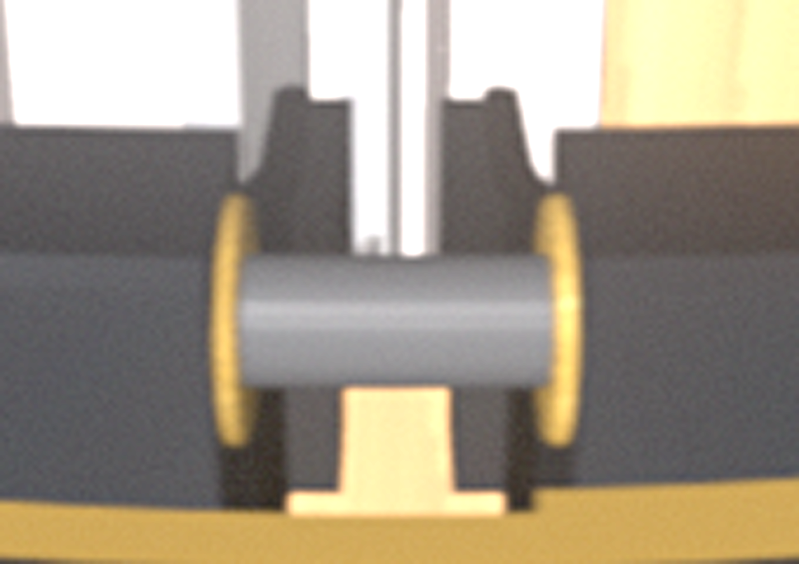

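```bash
python3 - <<'E'
from rig import bot, imaging
from ov import *
st=bot.read_state(); s_=imaging.capture("side")
im=s_["img"]
P=[w2px(s_,st["tcp_rot"]@np.array([0,0,z])+st["position"]) for z in (-.06,-.03,-.009,0,.017)]
print(np.round(P,1))
p=P[3];x0=int(p[0])-60;y0=int(p[1])-55;x0=max(0,x0);y0=max(0,y0)
z=cv2.resize(im[y0:y0+110,x0:x0+120],None,fx=6,fy=5.4*6/5.4,interpolation=cv2.INTER_CUBIC)[:600]
for q,cl in zip(P,[(0,255,255)]*3+[(0,0,255),(0,255,0)]): cv2.circle(z,(int((q[0]-x0)*6),int((q[1]-y0)*6)),3,cl,-1)
cv2.imwrite("pics/s4.png",z)
E
```

```text
[[265.8 116.2]
 [265.7 126.3]
 [265.6 133.2]
 [265.6 136.1]
 [265.5 141.5]]
```

View pics/s4.png

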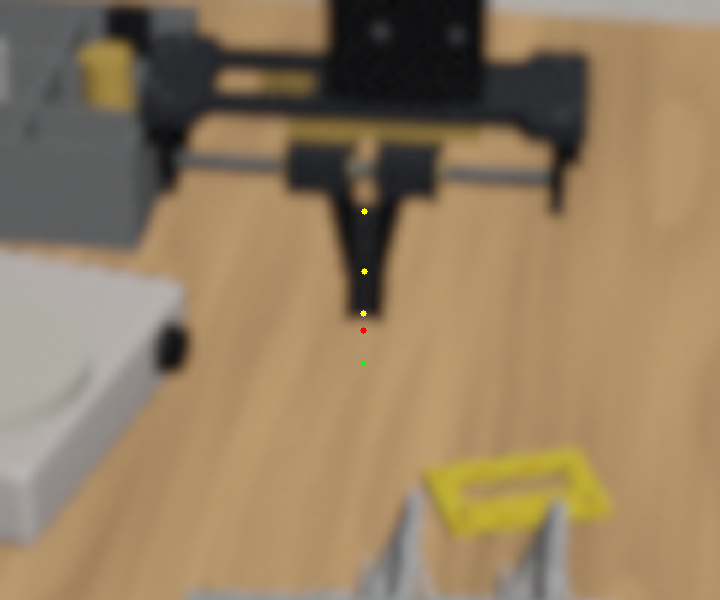

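The overlay, the finger gap and the side view agree that the real fingertips end about 9 mm behind the reported TCP. The spec puts them 17 mm ahead, so they sit 26 mm higher than specified, and the fingers closed just over the insert. I'll use the measured offset and retry.

send_rows([
  [[0,0,0,0,-0.5],[0,0,0,0,-0.5],[0,0,0,0,-0.5],[0,0,-0.5,0,-0.5],[0,0,-0.5,0,-0.5],[0,0,-0.5,0,-0.5],[0,0,-0.5,0,-0.5],[0,0,-0.5,0,-0.5],[0,0,0,0,-0.5],[0,0,0,0,-0.5]],
])

```text
time_s: 6.9
position: [0.6229, -0.2866, 0.1093]
tcp_rot: [[-0.057, 0.998, -0.001], [0.998, 0.057, 0.001], [0.001, -0.001, -1.0]]
force: [0.4, -0.1, 0.4]
opening: 0.734
```

```bash
python3 snap.py w5
```

```text
[ 0.62292905 -0.28656785  0.10925154] 0.7344217767106223 [ 0.40952399 -0.13261396  0.42501062] 6.9
```

View pics/w5.png

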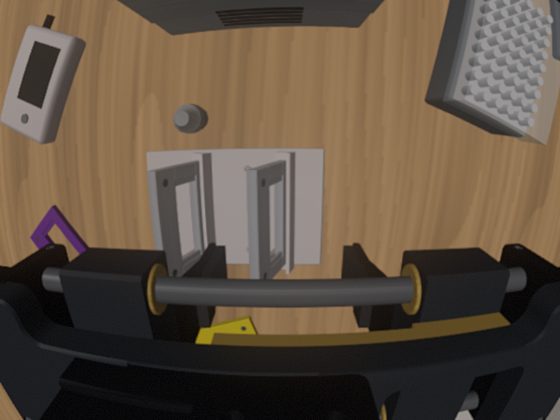

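send_rows([
  [[0,0,-0.6,0,-0.5],[0,0,-0.6,0,-0.5],[0,0,-0.6,0,-0.5],[0,0,-0.54,0,-0.5],[0,0,0,0,-0.5],[0,0,0,0,-0.3],[0,0,0,0,0.0],[0,0,0,0,0.2],[0,0,0,0,0.4],[0,0,0,0,0.6],[0,0,0,0,0.8],[0,0,0,0,1],[0,0,0,0,1],[0,0,0,0,1],[0,0,0,0,1]],
])

```text
time_s: 8.45
position: [0.6207, -0.2866, 0.0399]
tcp_rot: [[-0.057, 0.998, -0.005], [0.998, 0.057, 0.001], [0.001, -0.005, -1.0]]
force: [-7.1, -0.9, 4.9]
opening: 0.087
```

```bash
python3 snap.py w6
```

```text
[ 0.62070359 -0.28661194  0.03987685] 0.087393426110409 [-7.12922455 -0.87651269  4.91228643] 8.45
```

View pics/w6.png

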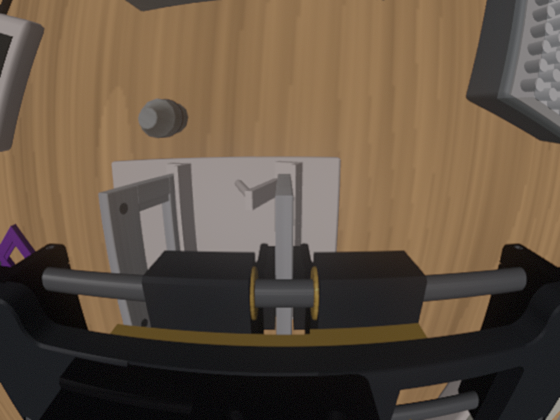

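Insert_b is gripped upright at 7.6 mm opening. I'll lift it and carry it over the cleaner towards the rack.

send_rows([
  [[0,0,0.2,0,1],[0,0,0.6,0,1],[0,0,1,0,1],[0,0,1,0,1],[0,0,1,0,1],[0,0,1,0,1],[0,0,1,0,1],[0,0,0.9,0,1],[0,0.3,0.3,0,1]],
])

```text
time_s: 9.4
position: [0.6255, -0.2793, 0.2539]
tcp_rot: [[-0.056, 0.998, 0.008], [0.998, 0.056, -0.005], [-0.005, 0.008, -1.0]]
force: [-0.1, 0.2, -0.7]
opening: 0.085
```

send_rows([
  [[0,0.6,0,0,1],[0,0.9,0,-0.2,1],[0,0.95,0,-0.2,1],[0,0.95,0,-0.2,1],[0,0.95,0,-0.2,1],[0,0.95,0,-0.2,1],[0,0.95,0,-0.2,1],[0,0.95,0,-0.2,1],[0,0.95,0,-0.2,1],[0,0.95,0,-0.2,1],[0,0.95,0,-0.2,1],[0,0.95,0,-0.2,1],[0,0.95,0,-0.2,1],[0,0.95,0,-0.2,1],[0,0.95,0,-0.2,1],[0,0.9,0,-0.1,1],[0,0.6,0,0,1],[0,0.3,0,0,1],[0,0,0,0,1],[0,0,0,0,1]],
])

```text
time_s: 11.4
position: [0.6228, 0.1912, 0.2493]
tcp_rot: [[0.231, 0.973, -0.001], [0.973, -0.231, -0.001], [-0.001, -0.001, -1.0]]
force: [-0.1, -0.6, -0.6]
opening: 0.087
```

```bash
python3 snap.py w7; python3 - <<'E'
from rig import *
from rig import mark_of,imaging
for x in ["rack","insert_a","eyepiece"]:
    print(x,[(d["conf"],d["at"]) for d in mark_of("wrist",x)])
E
```

```text
[0.62279793 0.19116699 0.24927896] 0.08745132822136308 [-0.05030809 -0.5617757  -0.57040555] 11.4
rack [(0.84, [0.6053, 0.2658, 0.0022])]
insert_a [(0.61, [0.6195, 0.1949, 0.2276]), (0.6, [0.646, 0.2588, 0.0065])]
eyepiece [(0.68, [0.5937, 0.3592, 0.0005])]
```

View pics/w7.png

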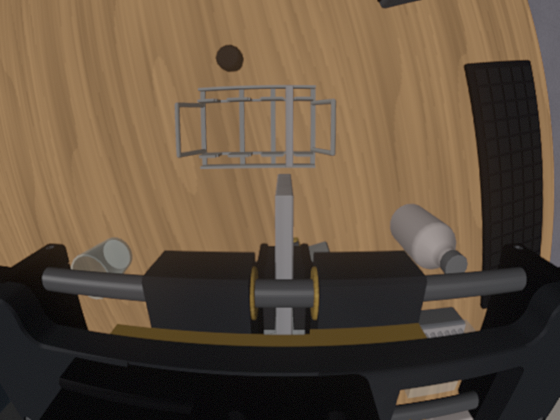

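```bash
cat > rk.py <<'E'
from ov import *
def go(n,x,y,yaw,box,s,extra=None,out=None,teeth=True):
    st,c=pickle.load(open(n+".pkl","rb"))
    T=frame(x,y,np.radians(yaw)); x0,x1,y0,y1=box
    off=np.array([x0,y0])
    im=cv2.resize(c["img"][y0:y1,x0:x1],None,fx=s,fy=s,interpolation=cv2.INTER_CUBIC)
    pr=lambda p:wrist_w2px(c,st,p)
    draw(im,pr,[rect(T,-.073,.073,-.0515,.0515,0)],s,off,(0,0,255))
    draw(im,pr,ins_pts(T,.04,.008,0),s,off,(0,255,0))
    for k in (-.04,0): draw(im,pr,[rect(T,k-.004,k+.004,-.045,.045,.048),rect(T,k-.004,k+.004,-.045,.045,.008)],s,off,(255,255,0))
    draw(im,pr,[rect(T,-.09,.09,-.034,.034,.055)],s,off,(255,0,255))
    if extra is not None: # held insert tool frame: x off, bottom z
        Th=np.eye(4);R=st["tcp_rot"];Th[:3,:3]=R@np.array([[0,1,0],[1,0,0],[0,0,-1.]]);Th[:3,3]=st["position"]+R@np.array(extra)
        draw(im,pr,ins_pts(Th,0,0,0),s,off,(255,0,0))
    cv2.imwrite(f"pics/{out or n+'o'}.png",im)
E
python3 -c "
from rk import *
go('w7',.605,.267,-13.4,(160,350,75,260),3.2,(-.001,0,.022))"
```

```text
(no output)
```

View pics/w7o.png

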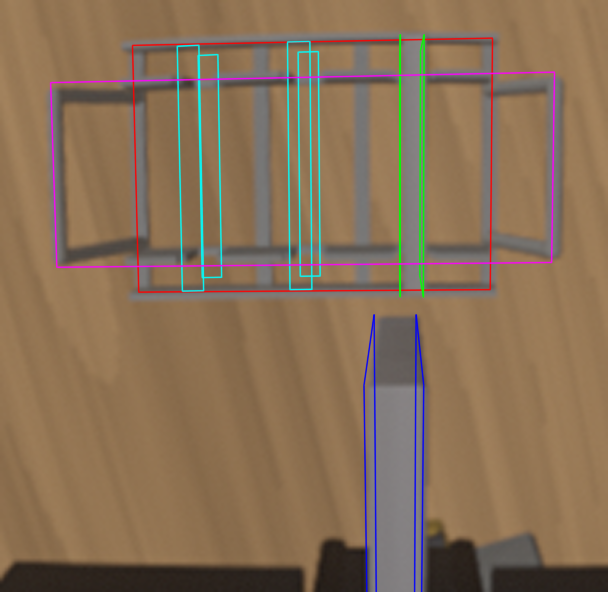

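send_rows([
  [[-0.12,0.5,-0.3,0,1],[-0.12,0.5,-0.6,0,1],[-0.12,0.5,-0.8,0,1],[-0.12,0.5,-0.9,0,1],[-0.12,0.5,-0.9,0,1],[0,0,-0.8,0,1],[0,0,-0.5,0,1],[0,0,0,0,1],[0,0,0,0,1]],
])

```text
time_s: 12.5
position: [0.6055, 0.2668, 0.106]
tcp_rot: [[0.231, 0.973, 0.0], [0.973, -0.231, 0.0], [0.0, 0.0, -1.0]]
force: [0.9, 0.5, -0.2]
opening: 0.091
```

```bash
python3 snap.py w8;python3 -c "
from rk import *
go('w8',.605,.2655,-13.4,(110,420,120,340),2.5,(-.001,0,.022))"
```

```text
[0.60548851 0.26681782 0.10598375] 0.09050333618302116 [ 0.86399749  0.45321923 -0.1816766 ] 12.5
```

View pics/w8.png

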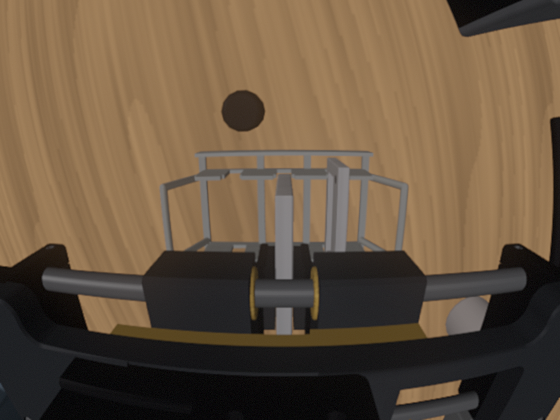

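View pics/w8o.png

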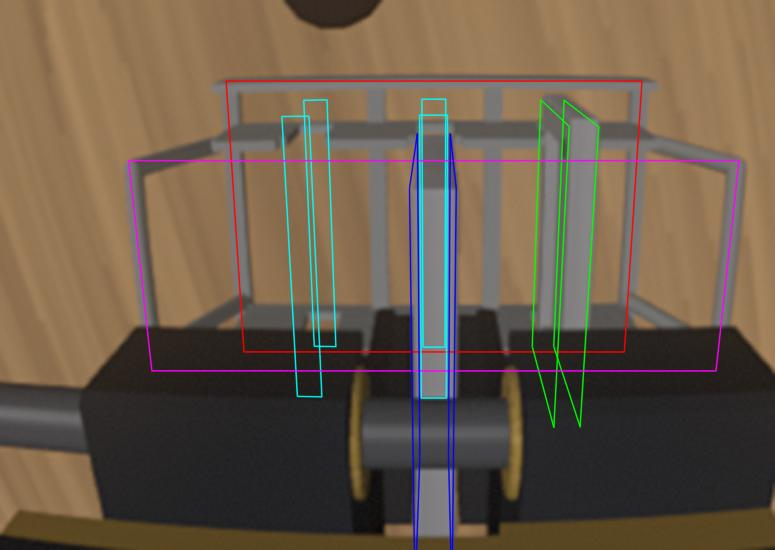

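```bash
python3 -c "
from rk import *
go('w8',.605,.2655,-13.4,(190,360,142,260),4.6,(-.001,0,.022))
a=pickle.load(open('w8.pkl','rb'))[1]['img'];cv2.imwrite('pics/w8r.png',cv2.convertScaleAbs(cv2.resize(a[142:260,190:360],None,fx=4.6,fy=4.6,interpolation=cv2.INTER_CUBIC),alpha=1.8))"
```

```text
(no output)
```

View pics/w8o.png

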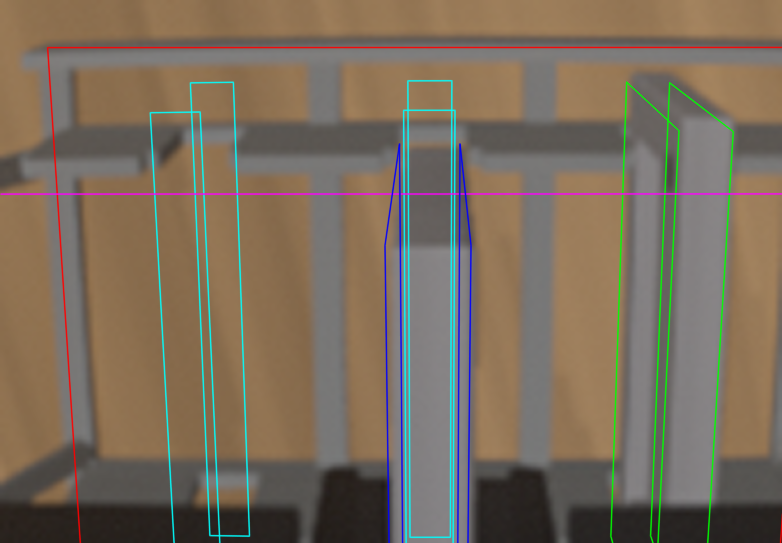

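View pics/w8r.png

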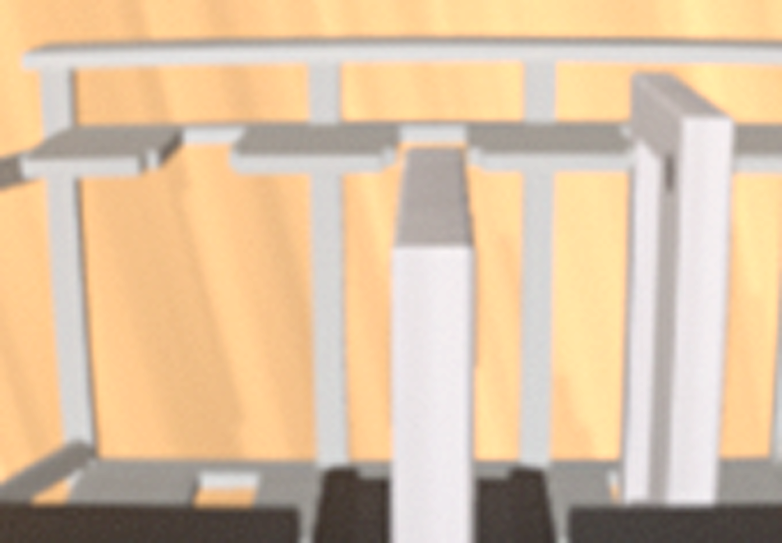

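```bash
python3 -c "
from rk import *
st,c=pickle.load(open('w7.pkl','rb'));a=c['img'];cv2.imwrite('pics/w7r.png',cv2.convertScaleAbs(cv2.resize(a[78:178,170:345],None,fx=4.5,fy=4.5,interpolation=cv2.INTER_CUBIC),alpha=1.6))
T=frame(.605,.2655,np.radians(-13.4))
f=lambda x,y,z:((wrist_w2px(c,st,(T@[x,y,z,1])[:3])-[170,78])*4.5).round(1)
for z in(0,.004,.008,.04,.055,.068):print(z,[f(x,y,z) for x in(0.,.04) for y in(-.0515,-.045,-.034,.034,.045,.0515)])
"
```

```text
0 [array([394.3, 397.8]), array([394. , 375.7]), array([393.5, 338.2]), array([391.6, 104. ]), array([391.4,  66.3]), array([391.4,  44. ]), array([531.6, 397.4]), array([531.7, 375.3]), array([531.7, 337.7]), array([532.1, 103. ]), array([532.1,  65.1]), array([532.2,  42.8])]
0.004 [array([393.2, 399.7]), array([392.9, 377.4]), array([392.4, 339.6]), array([390.4, 103.2]), array([390.3,  65.1]), array([390.2,  42.6]), array([531.7, 399.3]), array([531.8, 377. ]), array([531.9, 339. ]), array([532.3, 102.1]), array([532.3,  63.9]), array([532.3,  41.4])]
0.008 [array([392.1, 401.6]), array([391.7, 379.2]), array([391.2, 340.9]), array([389.2, 102.3]), array([389.1,  63.8]), array([389. ,  41.2]), array([531.9, 401.3]), array([532. , 378.7]), array([532.1, 340.4]), array([532.4, 101.2]), array([532.5,  62.6]), array([532.5,  39.9])]
0.04 [array([382.1, 418.6]), array([381.7, 394.3]), array([381.1, 353. ]), array([378.7,  94.6]), array([378.6,  53. ]), array([378.5,  28.5]), array([533.3, 418.2]), array([533.3, 393.8]), array([533.5, 352.4]), array([533.9,  93.3]), array([533.9,  51.6]), array([533.9,  27. ])]
0.055 [array([376.9, 427.5]), array([376.5, 402.3]), array([375.8, 359.4]), array([373.1,  90.6]), array([373. ,  47.3]), array([373. ,  21.9]), array([534. , 427.1]), array([534.1, 401.8]), array([534.2, 358.8]), array([534.7,  89.1]), array([534.7,  45.7]), array([534.7,  20.2])]
0.068 [array([372. , 435.8]), array([371.5, 409.8]), array([370.8, 365.3]), array([368. ,  86.8]), array([367.8,  42. ]), array([367.8,  15.6]), array([534.7, 435.4]), array([534.7, 409.3]), array([534.9, 364.7]), array([535.4,  85.2]), array([535.4,  40.3]), array([535.4,  13.8])]
```

View pics/w7r.png

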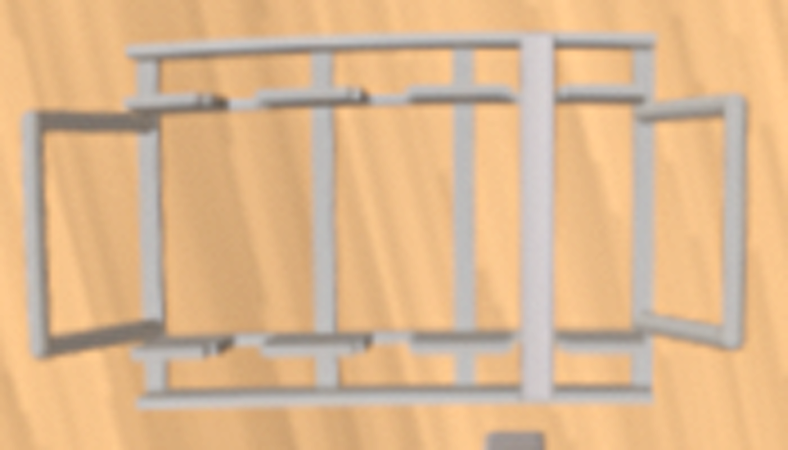

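Alignment with the middle slot checks out: slot centre at col 434 and insert centre at cols 433–435 in the zoomed view. Lowering it now.

send_rows([
  [[0,0,-0.5,0,1],[0,0,-0.5,0,1],[0,0,-0.4,0,1],[0,0,-0.3,0,1],[0,0,-0.3,0,1],[0,0,-0.3,0,1],[0,0,-0.1,0,1],[0,0,0,0,1]],
])

```text
time_s: 13.35
position: [0.6047, 0.2667, 0.0331]
tcp_rot: [[0.231, 0.973, -0.001], [0.973, -0.231, -0.0], [-0.0, -0.001, -1.0]]
force: [-0.3, 0.7, -0.9]
opening: 0.09
```

```bash
python3 snap.py w9
```

```text
[0.60474381 0.26674944 0.03306844] 0.0898906127994015 [-0.34020208  0.72437296 -0.86439307] 13.35
```

View pics/w9.png

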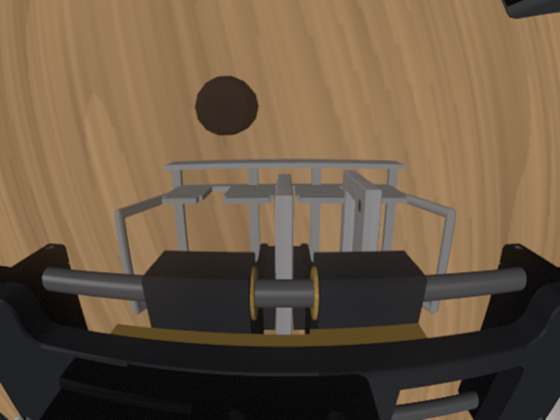

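send_rows([
  [[0,0,-0.06,0,1],[0,0,-0.06,0,1],[0,0,0,0,1]],
])

```text
time_s: 13.7
position: [0.605, 0.2668, 0.0302]
tcp_rot: [[0.231, 0.973, 0.0], [0.973, -0.231, 0.0], [0.0, 0.0, -1.0]]
force: [-1.0, 0.4, -1.0]
opening: 0.09
```

send_rows([
  [[0,0,-0.06,0,1],[0,0,-0.06,0,1],[0,0,0,0,1]],
])

```text
time_s: 14.0
position: [0.6056, 0.2669, 0.0287]
tcp_rot: [[0.231, 0.973, 0.001], [0.973, -0.231, 0.0], [0.0, 0.001, -1.0]]
force: [-1.2, -1.7, 9.0]
opening: 0.09
```

Contact at 9 N with the insert at full depth. Release and retreat.

send_rows([
  [[0,0,0.02,0,0.55],[0,0,0,0,0.55],[0,0,0,0,0.55],[0,0,0,0,0.55],[0,0,0.3,0,0.55],[0,0,0.7,0,0.55],[0,0,1,0,0.55],[0,0,1,0,0.2],[0,-0.3,1,0,-0.2],[0,-0.6,1,0,-0.5],[0,-0.8,1,0,-0.5],[0,-0.8,0.8,0,-0.5],[0,0,0,0,-0.5]],
])

```text
time_s: 15.3
position: [0.6078, 0.1896, 0.2361]
tcp_rot: [[0.234, 0.972, 0.009], [0.972, -0.234, 0.0], [0.002, 0.009, -1.0]]
force: [0.5, -0.0, -0.3]
opening: 0.68
```

```bash
python3 snap.py w10
```

```text
[0.60784565 0.18962276 0.23606477] 0.6795305125515164 [ 0.49039563 -0.00665135 -0.25038465] 15.3
```

View pics/w10.png

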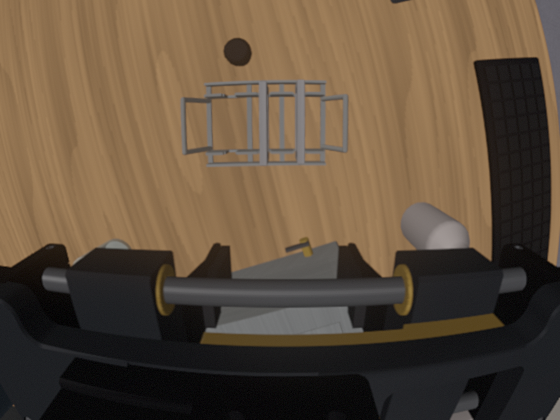

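Insert_b stands in the middle slot at (264,122) px beside insert_c at (300,122), both level. Going back for insert_a.

send_rows([
  [[-0.1,-0.5,0,0.17,-0.5],[-0.1,-0.95,0,0.17,-0.5],[-0.1,-0.95,0,0.17,-0.5],[-0.1,-0.95,0,0.17,-0.5],[-0.1,-0.95,0,0.17,-0.5],[-0.1,-0.95,0,0.17,-0.5],[-0.1,-0.95,0,0.17,-0.5],[-0.1,-0.95,0,0.17,-0.5],[-0.1,-0.95,0,0.17,-0.5],[-0.1,-0.95,0,0.17,-0.5],[-0.1,-0.95,0,0.17,-0.5],[-0.1,-0.95,0,0.17,-0.5],[-0.1,-0.95,0,0.17,-0.5],[-0.1,-0.95,0,0.17,-0.5],[-0.1,-0.95,0,0.17,-0.5],[-0.1,-0.95,0,0.17,-0.5],[-0.1,-0.95,-0.5,0.17,-0.5],[0,-0.3,-1,0,-0.5],[0,0,-0.8,0,-0.5],[0,0,0,0,-0.5]],
])

```text
time_s: 17.35
position: [0.5513, -0.2854, 0.1569]
tcp_rot: [[-0.056, 0.998, -0.009], [0.998, 0.056, 0.007], [0.008, -0.008, -1.0]]
force: [-0.6, 1.3, -0.1]
opening: 0.749
```

```bash
python3 snap.py w11;  python3 - <<'E'
from ov import *
st,c=pickle.load(open("w11.pkl","rb"))
print(np.degrees(np.arctan2(st["tcp_rot"][1,1],st["tcp_rot"][0,1])))
T=frame(0.577,-0.290,np.radians(3.3))
off=np.array([200,110]);s=3.5
im=cv2.resize(c["img"][110:280,200:420],None,fx=s,fy=s,interpolation=cv2.INTER_CUBIC)
pr=lambda p:wrist_w2px(c,st,p)
draw(im,pr,[rect(T,-.08,.08,-.054,.054,0)],s,off,(0,0,255))
draw(im,pr,ins_pts(T,-.025,.018,.35),s,off,(0,255,0))
cv2.imwrite("pics/w11o.png",im)
E
```

```text
[ 0.55127004 -0.28537615  0.15687546] 0.7487011516313233 [-0.60753477  1.25365051 -0.09444149] 17.35
3.2001093140043215
```

View pics/w11o.png

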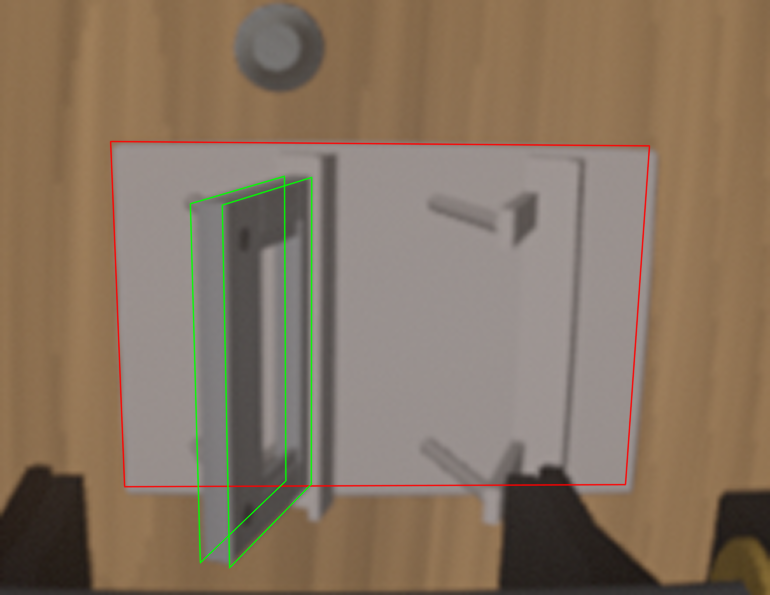

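send_rows([
  [[0,0,-0.7,0,-0.5],[0,0,-0.7,0,-0.5],[0,0,0,0,-0.5],[0,0,0,0,-0.5]],
])

```text
time_s: 17.8
position: [0.5548, -0.2878, 0.121]
tcp_rot: [[-0.057, 0.998, 0.001], [0.998, 0.057, -0.0], [-0.0, 0.001, -1.0]]
force: [-0.6, -0.1, 0.1]
opening: 0.751
```

send_rows([
  [[-0.08,-0.09,-0.5,0,-0.5],[0,0,-0.6,0,-0.5],[0,0,-0.6,0,-0.5],[0,0,-0.6,0,-0.5],[0,0,-0.42,0,-0.5],[0,0,0,0,-0.5],[0,0,0,0,-0.3],[0,0,0,0,0.0],[0,0,0,0,0.2],[0,0,0,0,0.4],[0,0,0,0,0.6],[0,0,0,0,0.8],[0,0,0,0,1],[0,0,0,0,1],[0,0,0,0,1],[0,0,0,0,1]],
])

```text
time_s: 19.4
position: [0.5503, -0.2907, 0.0386]
tcp_rot: [[-0.056, 0.998, -0.003], [0.998, 0.056, 0.001], [0.001, -0.003, -1.0]]
force: [-5.6, -1.6, 4.3]
opening: 0.087
```

```bash
python3 snap.py w12
```

```text
[ 0.55026723 -0.29067664  0.03861122] 0.0865543534731249 [-5.62723487 -1.63611815  4.3157136 ] 19.4
```

View pics/w12.png

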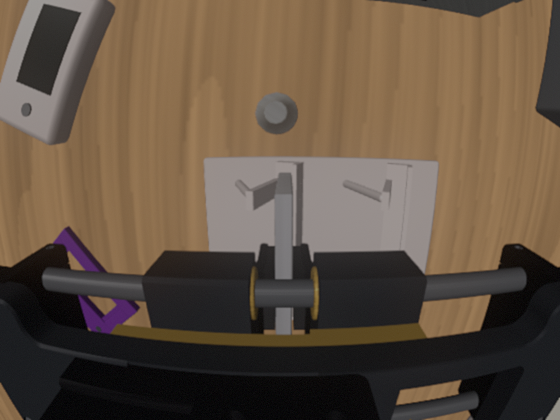

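send_rows([
  [[0,0,0.2,0,1],[0,0,0.6,0,1],[0,0,1,0,1],[0,0,1,0,1],[0,0,1,0,1],[0,0,1,0,1],[0,0,1,0,1],[0,0.2,0.9,0,1],[0,0.4,0.3,0,1],[0,0.7,0,0,1]],
])

```text
time_s: 20.45
position: [0.553, -0.2521, 0.25]
tcp_rot: [[-0.055, 0.999, 0.004], [0.999, 0.055, -0.002], [-0.002, 0.004, -1.0]]
force: [0.3, 0.1, 0.3]
opening: 0.085
```

send_rows([
  [[0.02,0.95,0,-0.17,1],[0.02,0.95,0,-0.17,1],[0.02,0.95,0,-0.17,1],[0.02,0.95,0,-0.17,1],[0.02,0.95,0,-0.17,1],[0.02,0.95,0,-0.17,1],[0.02,0.95,0,-0.17,1],[0.02,0.95,0,-0.17,1],[0.02,0.95,0,-0.17,1],[0.02,0.95,0,-0.17,1],[0.02,0.95,0,-0.17,1],[0.02,0.95,0,-0.17,1],[0.02,0.95,0,-0.17,1],[0.02,0.95,0,-0.17,1],[0.02,0.95,0,-0.17,1],[0.02,0.9,0,-0.17,1],[0.02,0.7,0,-0.17,1],[0.02,0.5,0,0,1],[0,0,0,0,1],[0,0,0,0,1]],
])

```text
time_s: 22.45
position: [0.5615, 0.2386, 0.2475]
tcp_rot: [[0.23, 0.973, -0.002], [0.973, -0.23, -0.001], [-0.001, -0.002, -1.0]]
force: [0.6, -0.5, -1.3]
opening: 0.091
```

```bash
python3 snap.py w13;python3 -c "
from rk import *
go('w13',.605,.2655,-13.4,(160,420,75,280),2.9,(-.001,0,.021))"
```

```text
[0.56148039 0.23861012 0.24753711] 0.09077893812063913 [ 0.57181865 -0.48511742 -1.25448281] 22.45
```

View pics/w13o.png

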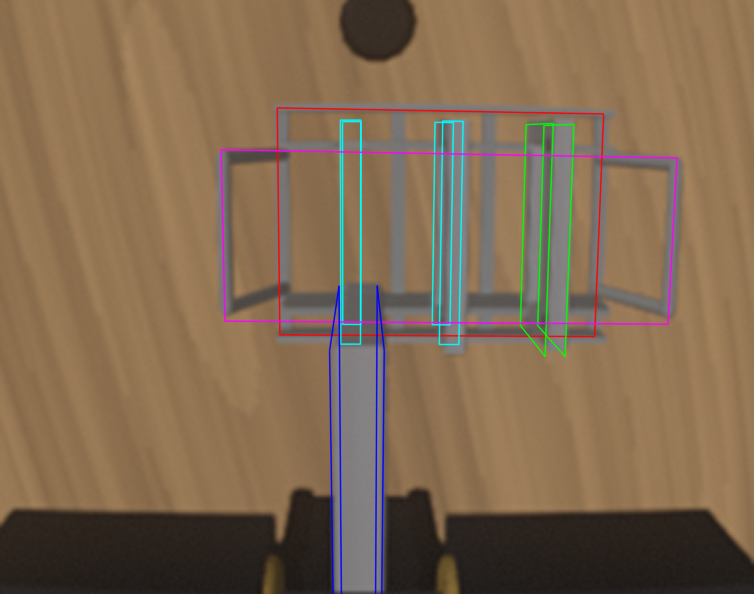

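send_rows([
  [[0.05,0.4,-0.3,0,1],[0.05,0.45,-0.7,0,1],[0.06,0.4,-0.9,0,1],[0,0,-0.9,0,1],[0,0,-0.9,0,1],[0,0,-0.7,0,1],[0,0,-0.3,0,1],[0,0,0,0,1],[0,0,0,0,1]],
])

```text
time_s: 23.4
position: [0.568, 0.2762, 0.1081]
tcp_rot: [[0.231, 0.973, 0.001], [0.973, -0.231, 0.0], [0.001, 0.001, -1.0]]
force: [0.9, 0.1, -0.8]
opening: 0.089
```

```bash
python3 snap.py w14;python3 -c "
from rk import *
go('w14',.605,.2655,-13.4,(200,400,142,270),3.9,(-.001,0,.021))
a=pickle.load(open('w14.pkl','rb'))[1]['img'];cv2.imwrite('pics/w14r.png',cv2.convertScaleAbs(cv2.resize(a[142:260,230:400],None,fx=4.6,fy=4.6,interpolation=cv2.INTER_CUBIC),alpha=1.8))"
```

```text
[0.5680342  0.27615943 0.10814349] 0.08907200393774099 [ 0.92691867  0.05794372 -0.84419576] 23.4
```

View pics/w14o.png

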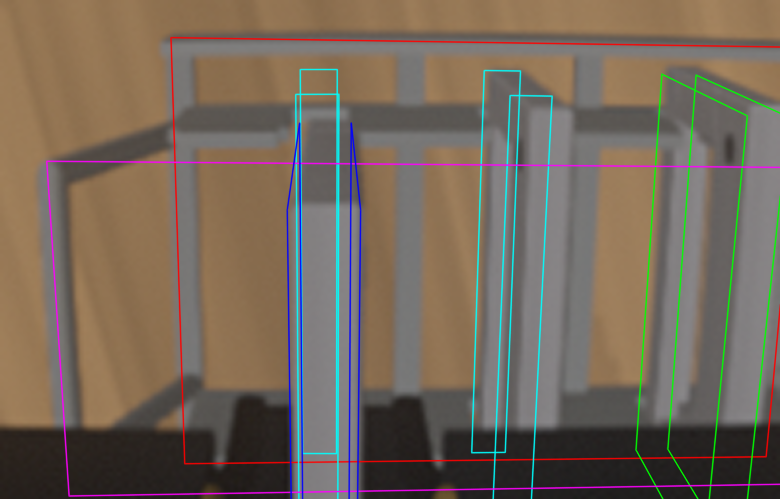

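View pics/w14r.png

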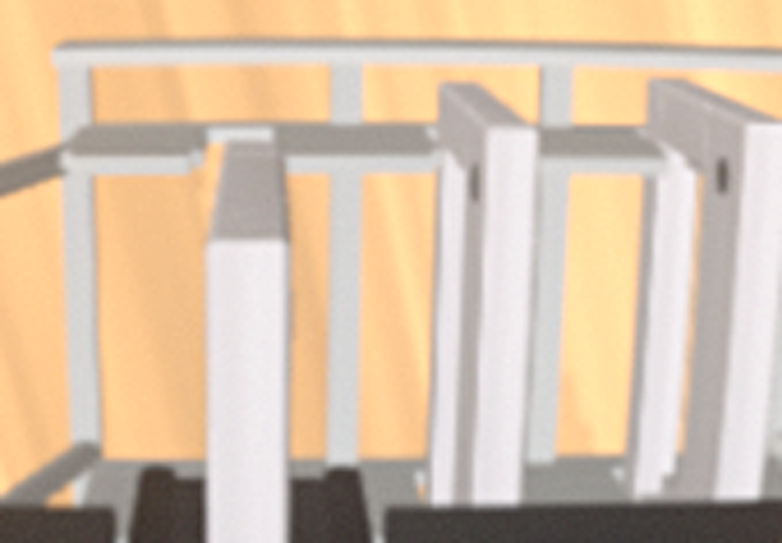

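send_rows([
  [[-0.06,-0.02,-0.2,0,1],[0,0,0,0,1],[0,0,0,0,1]],
])

```text
time_s: 23.75
position: [0.5654, 0.2755, 0.1019]
tcp_rot: [[0.231, 0.973, 0.0], [0.973, -0.231, 0.0], [0.0, 0.0, -1.0]]
force: [-0.3, -0.8, -0.4]
opening: 0.085
```

```bash
python3 snap.py w15;python3 -c "
from rk import *
a=pickle.load(open('w15.pkl','rb'))[1]['img'];cv2.imwrite('pics/w15r.png',cv2.convertScaleAbs(cv2.resize(a[142:260,230:400],None,fx=4.6,fy=4.6,interpolation=cv2.INTER_CUBIC),alpha=1.8))"
```

```text
[0.56543858 0.27551315 0.10188222] 0.08468515244364588 [-0.25850911 -0.84678598 -0.43183987] 23.75
```

View pics/w15r.png

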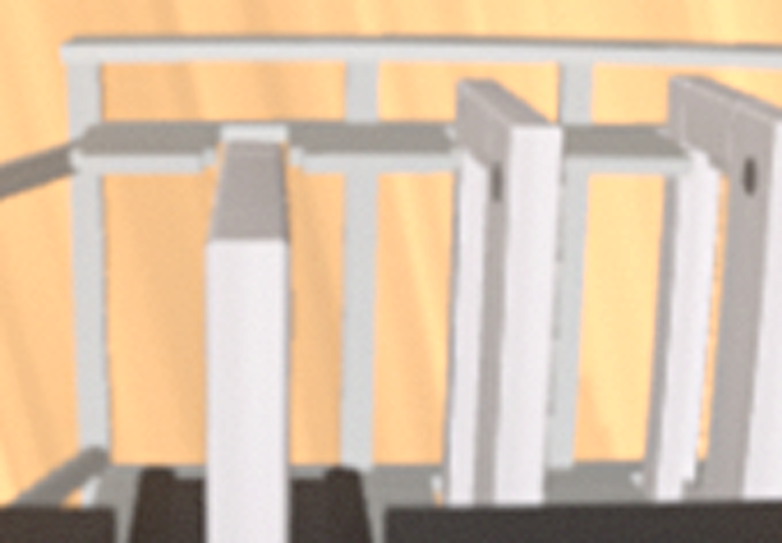

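send_rows([
  [[0.02,0,-0.4,0,1],[0,0,-0.4,0,1],[0,0,-0.4,0,1],[0,0,-0.3,0,1],[0,0,-0.3,0,1],[0,0,-0.3,0,1],[0,0,-0.2,0,1],[0,0,0,0,1]],
])

```text
time_s: 24.6
position: [0.5654, 0.2753, 0.0314]
tcp_rot: [[0.231, 0.973, -0.002], [0.973, -0.231, -0.001], [-0.001, -0.002, -1.0]]
force: [1.0, -0.6, -1.2]
opening: 0.093
```

```bash
python3 snap.py w16;python3 -c "
from rk import *
a=pickle.load(open('w16.pkl','rb'))[1]['img'];cv2.imwrite('pics/w16r.png',cv2.convertScaleAbs(cv2.resize(a[142:260,230:400],None,fx=4.6,fy=4.6,interpolation=cv2.INTER_CUBIC),alpha=1.8))"
```

```text
[0.56538102 0.27530105 0.03141457] 0.0927231181007011 [ 1.00032184 -0.58171538 -1.21279364] 24.6
```

View pics/w16r.png

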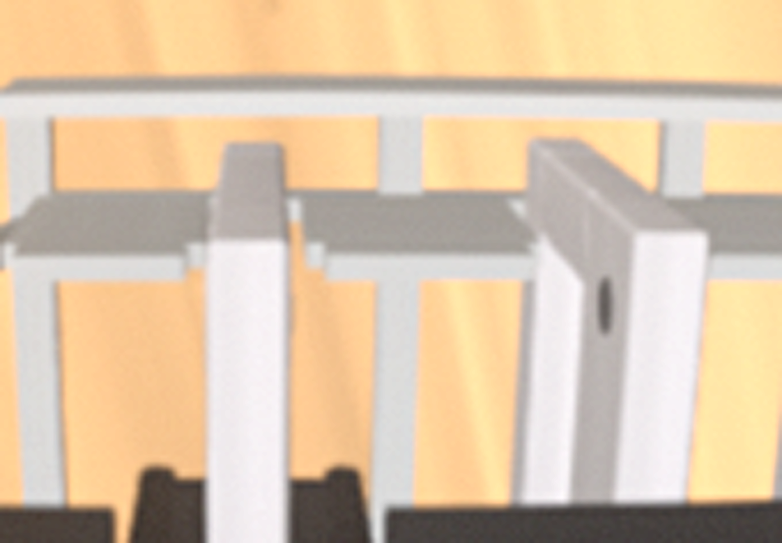

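In the slot with no contact force so far. Lowering to contact.

send_rows([
  [[0,0,-0.06,0,1],[0,0,-0.06,0,1],[0,0,0,0,1]],
])

```text
time_s: 24.95
position: [0.5661, 0.2755, 0.0291]
tcp_rot: [[0.231, 0.973, 0.0], [0.973, -0.231, 0.0], [0.0, 0.0, -1.0]]
force: [-0.2, 0.2, -0.4]
opening: 0.088
```

send_rows([
  [[0,0,-0.06,0,1],[0,0,0,0,1]],
])

```text
time_s: 25.15
position: [0.5664, 0.2756, 0.0276]
tcp_rot: [[0.231, 0.973, 0.001], [0.973, -0.231, 0.0], [0.0, 0.001, -1.0]]
force: [-0.1, 0.1, 1.1]
opening: 0.088
```

send_rows([
  [[0,0,-0.05,0,1],[0,0,0,0,1]],
])

```text
time_s: 25.35
position: [0.5667, 0.2756, 0.0274]
tcp_rot: [[0.231, 0.973, 0.001], [0.973, -0.231, 0.0], [0.001, 0.001, -1.0]]
force: [-2.3, -2.5, 8.4]
opening: 0.087
```

send_rows([
  [[0,0,0.03,0,0.55],[0,0,0,0,0.55],[0,0,0,0,0.55],[0,0,0,0,0.55],[0,0,0.3,0,0.55],[0,0,0.7,0,0.55],[0,0,1,0,0.55],[0,0,1,0,0.55],[0,0,1,0,0.55],[0,0,1,0,0.55],[0,-0.3,1,0,0.55],[0,-0.6,0.8,0,0.55],[0,0,0,0,0.55]],
])

```text
time_s: 26.65
position: [0.5685, 0.2477, 0.2352]
tcp_rot: [[0.232, 0.973, 0.008], [0.973, -0.232, 0.001], [0.003, 0.008, -1.0]]
force: [0.7, 0.7, 0.5]
opening: 0.224
```

```bash
python3 snap.py w17;python3 -c "
from rk import *
go('w17',.605,.2655,-13.4,(160,420,50,250),2.9)"
```

```text
[0.56853788 0.24766787 0.23524126] 0.22414489443271754 [0.65406256 0.67490998 0.45322386] 26.65
```

View pics/w17o.png

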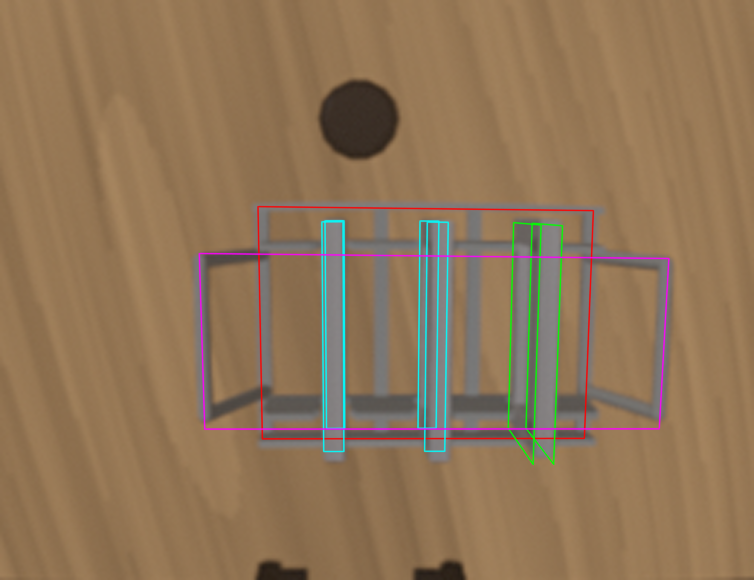

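All three inserts sit seated and level in the rack, and the rack has not moved. Now the lid: move above the bar.

send_rows([
  [[-0.27,-0.5,0.3,0.27,0.55],[-0.27,-0.8,0.3,0.27,0.55],[-0.27,-0.8,0.3,0.27,0.55],[-0.27,-0.8,0.3,0.27,0.55],[-0.27,-0.8,0.3,0.27,0.55],[-0.27,-0.8,0.3,0.27,0.55],[-0.27,-0.8,0,0.27,0.55],[-0.27,-0.8,0,0.27,0.55],[-0.27,-0.8,0,0.27,0.55],[-0.27,-0.8,0,0.27,0.55],[-0.27,-0.8,0,0.27,0.55],[-0.27,-0.8,0,0.27,0.55],[0,-0.3,0,0,0.55],[0,0,0,0,0.55],[0,0,0,0,0.55]],
])

```text
time_s: 28.2
position: [0.469, -0.0387, 0.284]
tcp_rot: [[-0.09, 0.996, -0.001], [0.996, 0.09, 0.001], [0.001, -0.001, -1.0]]
force: [-1.0, -0.3, -0.4]
opening: 0.226
```

```bash
python3 snap.py w18; python3 - <<'E'
from rig import mark_of,imaging,recognise
import cv2,pickle
for x in ["lid_bar","lid_hinge","cleaner"]:
    print(x,[(d["conf"],d["at"]) for d in mark_of("wrist",x)])
c=imaging.capture("top");pickle.dump(c,open("t18.pkl","wb"));cv2.imwrite("pics/t18.png",c["img"])
E
```

```text
[ 0.46898164 -0.0387108   0.28402121] 0.22569967281688483 [-0.97487048 -0.30510031 -0.42841718] 28.2
lid_bar [(0.65, [0.4643, -0.0301, 0.1429])]
lid_hinge [(0.77, [0.6703, -0.0098, 0.1438])]
cleaner []
```

View pics/w18.png

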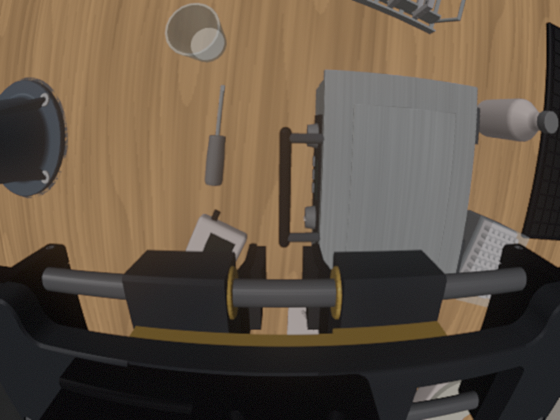

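```bash
python3 - <<'E'
from ov import *
st,c=pickle.load(open("w18.pkl","rb"))
im=c["img"][110:260,260:400];cv2.imwrite("pics/w18z.png",cv2.resize(im,None,fx=4,fy=4,interpolation=cv2.INTER_CUBIC))
for p in [(286,128),(284.5,245)]: print(wrist_px2w(c,st,p,.148))
print(np.degrees(np.arctan2(st["tcp_rot"][1,1],st["tcp_rot"][0,1])))
t=pickle.load(open("t18.pkl","rb"))
im=pickle.load(open("w1.pkl","rb"))[2]["img"][140:265,200:335];cv2.imwrite("pics/t1c.png",cv2.resize(im,None,fx=4.6,fy=4.6,interpolation=cv2.INTER_CUBIC))
E
```

```text
[0.46506208 0.03054585 0.148     ]
[ 0.47425108 -0.08643606  0.148     ]
5.189563731827172
```

View pics/w18z.png

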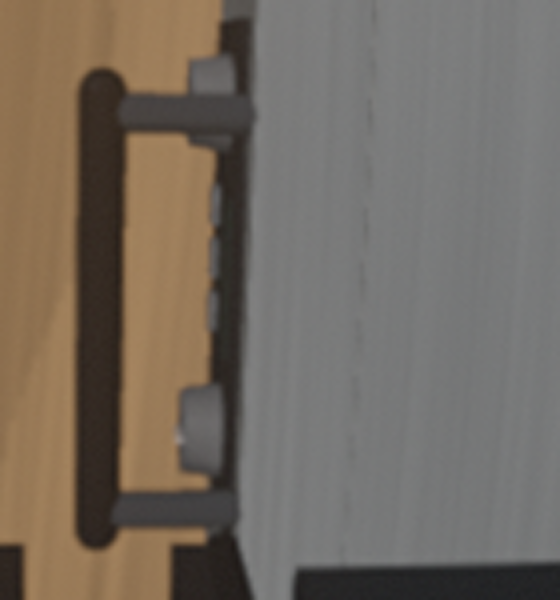

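View pics/t1c.png

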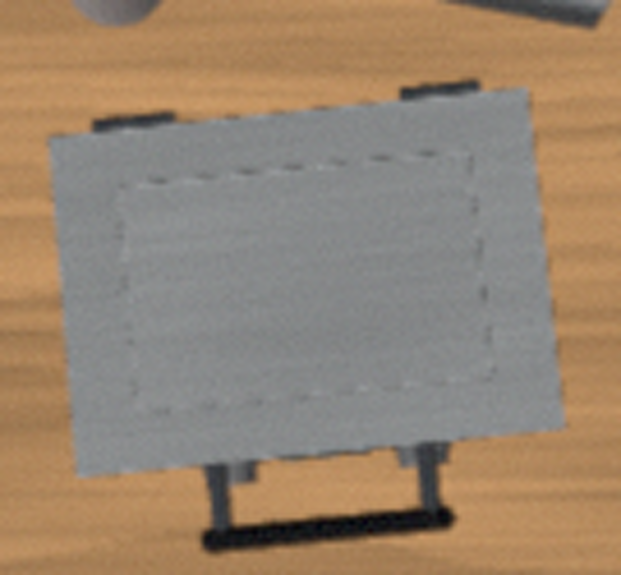

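send_rows([
  [[0,0.18,-0.3,0,0.55],[0,0.18,-0.7,0,0.55],[0,0,-0.9,0,0.55],[0,0,-0.9,0,0.55],[0,0,-0.7,0,0.55],[0,0,-0.3,0,0.55],[0,0,0,0,0.55],[0,0,0,0,0.55]],
])

```text
time_s: 29.25
position: [0.4694, -0.0286, 0.171]
tcp_rot: [[-0.091, 0.996, 0.001], [0.996, 0.091, -0.0], [-0.0, 0.001, -1.0]]
force: [0.6, 0.3, 0.7]
opening: 0.222
```

```bash
python3 snap.py w19; python3 - <<'E'
from ov import *
st,c=pickle.load(open("w19.pkl","rb"))
im=c["img"][110:270,220:400];cv2.imwrite("pics/w19z.png",cv2.convertScaleAbs(cv2.resize(im,None,fx=3.7,fy=3.7,interpolation=cv2.INTER_CUBIC),alpha=1.6))
E
```

```text
[ 0.46939619 -0.02861183  0.17095285] 0.22163554151634762 [0.59483588 0.26795925 0.74483466] 29.25
```

View pics/w19z.png

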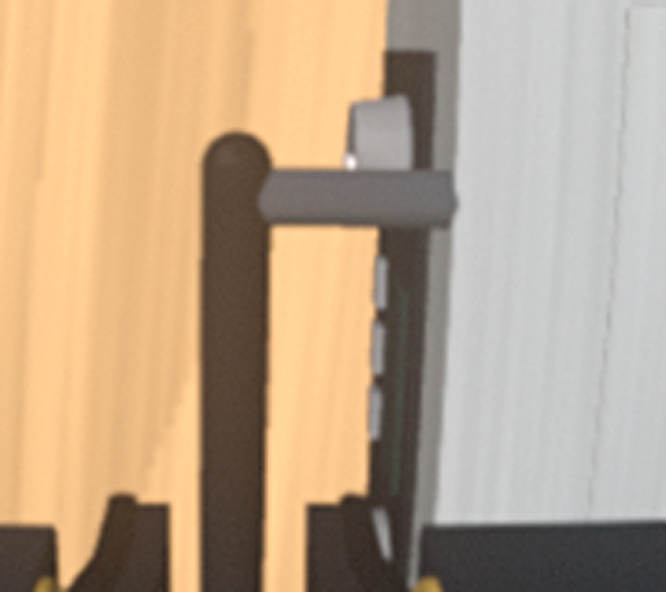

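send_rows([
  [[-0.03,0,-0.4,0,0.55],[0,0,-0.5,0,0.55],[0,0,-0.4,0,0.55],[0,0,-0.25,0,0.55],[0,0,0,0,0.55],[0,0,0,0,0.55]],
])

```text
time_s: 29.9
position: [0.4686, -0.0289, 0.1247]
tcp_rot: [[-0.091, 0.996, 0.001], [0.996, 0.091, -0.0], [-0.0, 0.001, -1.0]]
force: [-0.3, 0.8, -0.5]
opening: 0.228
```

```bash
python3 snap.py w20; python3 - <<'E'
from ov import *
from rig import imaging
st,c=pickle.load(open("w20.pkl","rb"))
im=c["img"][110:270,220:400];cv2.imwrite("pics/w20z.png",cv2.convertScaleAbs(cv2.resize(im,None,fx=3.7,fy=3.7,interpolation=cv2.INTER_CUBIC),alpha=1.6))
s=imaging.capture("side")
p=w2px(s,st["position"]).astype(int);print(p)
cv2.imwrite("pics/s20.png",cv2.resize(s["img"][p[1]-50:p[1]+50,p[0]-80:p[0]+50],None,fx=5.5,fy=5.5,interpolation=cv2.INTER_CUBIC))
E
```

```text
[ 0.46856035 -0.0288541   0.12466456] 0.22788632970198328 [-0.29627224  0.75343536 -0.50708086] 29.9
[316 219]
```

View pics/w20z.png

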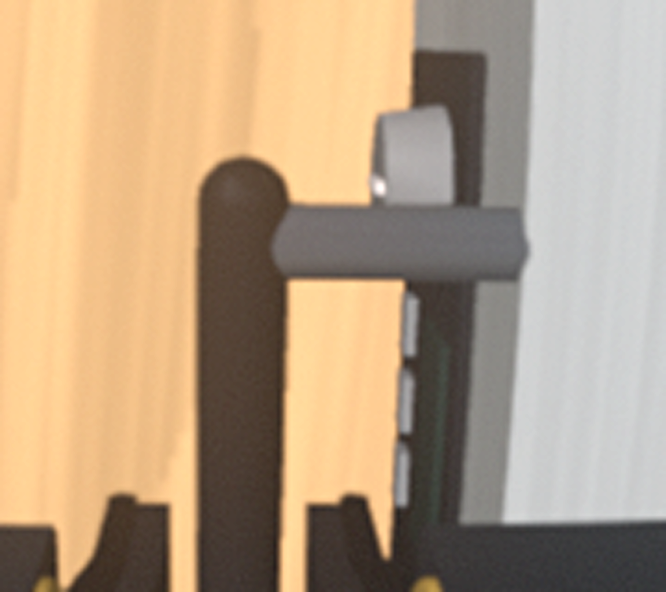

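View pics/s20.png

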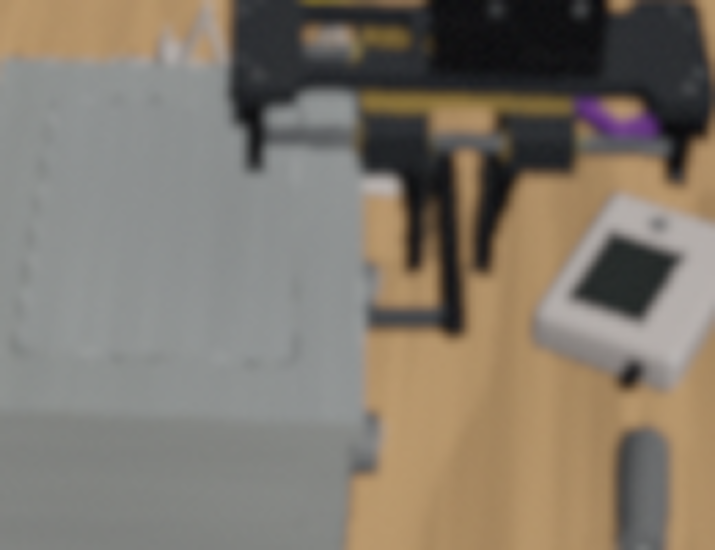

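Bar centred between the fingers (bar at col 240, finger gap centre at col 237). Closing, and working out the arc.

send_rows([
  [[0,0,0,0,0.8],[0,0,0,0,1],[0,0,0,0,1],[0,0,0,0,1],[0,0,0,0,1]],
])

```text
time_s: 30.5
position: [0.4686, -0.0288, 0.1245]
tcp_rot: [[-0.091, 0.996, 0.001], [0.996, 0.091, -0.0], [-0.0, 0.001, -1.0]]
force: [0.1, 0.1, 3.6]
opening: 0.125
```

```bash
python3 - <<'E'
from rig import bot
import numpy as np
st=bot.read_state();print(st["position"],st["opening"],st["force"])
yaw=np.radians(4.9);N=37
t=np.arange(0,N+1)/N
w=np.minimum(1,np.minimum((np.arange(1,N+1))/5,(N+1-np.arange(1,N+1))/5));w=np.cumsum(w)/w.sum()
a=np.r_[0,np.radians(70)*w]
P=np.c_[.204*(1-np.cos(a))*np.cos(yaw),.204*(1-np.cos(a))*np.sin(yaw),.204*np.sin(a)]/.03
Q=np.round(P,2);D=np.round(np.diff(Q,axis=0),2)
print([[*map(float,d),0,1] for d in D]); print(D.sum(0)*.03)
E
```

```text
[ 0.46858598 -0.02876718  0.12447431] 0.12542453877073195 [0.05714041 0.06681855 3.60743632]
[[0.0, 0.0, 0.05, 0, 1], [0.0, 0.0, 0.1, 0, 1], [0.01, 0.0, 0.15, 0, 1], [0.01, 0.0, 0.2, 0, 1], [0.02, 0.0, 0.25, 0, 1], [0.03, 0.01, 0.25, 0, 1], [0.05, 0.0, 0.25, 0, 1], [0.05, 0.0, 0.25, 0, 1], [0.06, 0.01, 0.24, 0, 1], [0.06, 0.01, 0.24, 0, 1], [0.08, 0.0, 0.24, 0, 1], [0.09, 0.01, 0.24, 0, 1], [0.09, 0.01, 0.23, 0, 1], [0.11, 0.01, 0.23, 0, 1], [0.11, 0.01, 0.23, 0, 1], [0.12, 0.01, 0.22, 0, 1], [0.13, 0.01, 0.22, 0, 1], [0.13, 0.01, 0.21, 0, 1], [0.15, 0.01, 0.2, 0, 1], [0.15, 0.01, 0.2, 0, 1], [0.16, 0.02, 0.2, 0, 1], [0.16, 0.01, 0.19, 0, 1], [0.18, 0.02, 0.18, 0, 1], [0.18, 0.01, 0.18, 0, 1], [0.18, 0.02, 0.17, 0, 1], [0.19, 0.01, 0.16, 0, 1], [0.2, 0.02, 0.15, 0, 1], [0.2, 0.02, 0.15, 0, 1], [0.21, 0.02, 0.14, 0, 1], [0.22, 0.02, 0.13, 0, 1], [0.21, 0.01, 0.13, 0, 1], [0.23, 0.02, 0.11, 0, 1], [0.22, 0.02, 0.11, 0, 1], [0.19, 0.02, 0.08, 0, 1], [0.14, 0.01, 0.06, 0, 1], [0.09, 0.01, 0.03, 0, 1], [0.05, 0.0, 0.02, 0, 1]]
[0.1338 0.0114 0.1917]
```

```bash
python3 - <<'E'
from ov import *
from rig import imaging
st,c=pickle.load(open("w20.pkl","rb"))
s=imaging.capture("side")
o=np.array([316-80,219-50])
f=lambda p:((w2px(s,p)-o)*5.5).round()
for z in (.133,.14,.146,.152): print(z,f([.4686,-.0288,z]))
print("end",f([.4651,.026,.146]),f([.4651,.026,.152]))
im=cv2.resize(s["img"][169:269,236:366],None,fx=5.5,fy=5.5,interpolation=cv2.INTER_CUBIC)
cv2.imwrite("pics/s21.png",cv2.convertScaleAbs(im,alpha=2.2))
E
```

```text
0.133 [443. 262.]
0.14 [445. 249.]
0.146 [446. 238.]
0.152 [447. 227.]
end [448. 324.] [449. 313.]
```

View pics/s21.png

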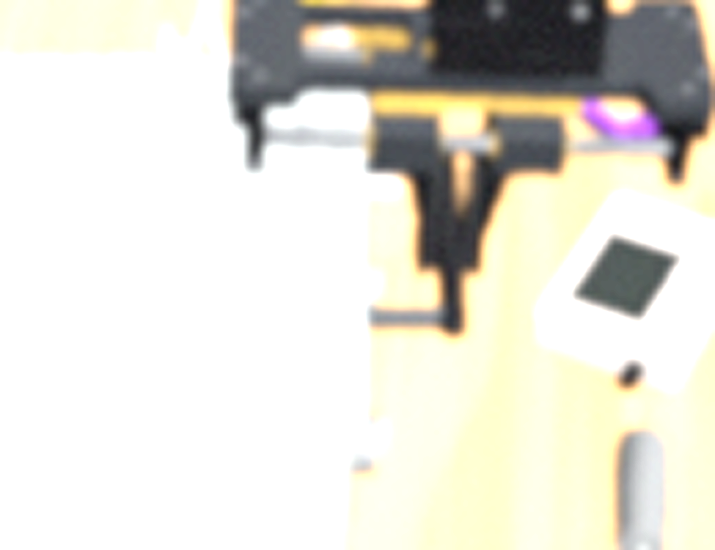

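The tips are about 13 mm below the bar's centre, so it is properly between the pads. Raise along the arc.

send_rows([
  [[0,0,0.05,0,1],[0,0,0.1,0,1],[0.01,0,0.15,0,1],[0.01,0,0.2,0,1],[0.02,0,0.25,0,1],[0.03,0.01,0.25,0,1],[0.05,0,0.25,0,1],[0.05,0,0.25,0,1],[0.06,0.01,0.24,0,1],[0.06,0.01,0.24,0,1],[0.08,0,0.24,0,1],[0.09,0.01,0.24,0,1]],
])

```text
time_s: 31.75
position: [0.4822, -0.0279, 0.1983]
tcp_rot: [[-0.091, 0.996, 0.001], [0.996, 0.091, -0.001], [-0.001, 0.001, -1.0]]
force: [4.5, -1.2, -5.0]
opening: 0.124
```

```bash
python3 - <<'E'
from ov import *
from rig import imaging,bot
s=imaging.capture("side");st=bot.read_state();print(st["position"],st["force"],st["opening"])
cv2.imwrite("pics/s22.png",cv2.resize(s["img"][100:300,200:400],None,fx=3,fy=3,interpolation=cv2.INTER_CUBIC))
E
```

```text
[ 0.48256801 -0.02786422  0.19925317] [ 4.06426526 -0.9781399  -3.30727077] 0.12447348915008973
```

View pics/s22.png

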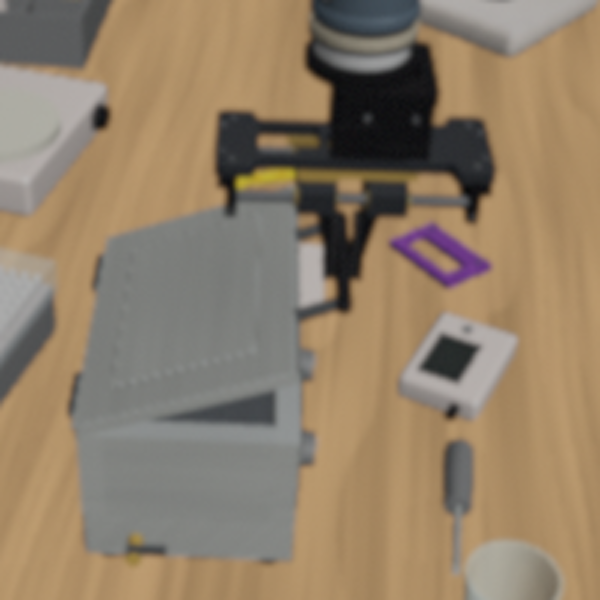

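send_rows([
  [[0.09,0.01,0.23,0,1],[0.11,0.01,0.23,0,1],[0.11,0.01,0.23,0,1],[0.12,0.01,0.22,0,1],[0.13,0.01,0.22,0,1],[0.13,0.01,0.21,0,1],[0.15,0.01,0.2,0,1],[0.15,0.01,0.2,0,1],[0.16,0.02,0.2,0,1],[0.16,0.01,0.19,0,1],[0.18,0.02,0.18,0,1],[0.18,0.01,0.18,0,1]],
])

```text
time_s: 33.0
position: [0.5295, -0.024, 0.2729]
tcp_rot: [[-0.091, 0.996, -0.006], [0.996, 0.091, -0.002], [-0.001, -0.006, -1.0]]
force: [-2.5, -6.1, -0.5]
opening: 0.123
```

```bash
python3 - <<'E'
from ov import *
from rig import imaging,bot
s=imaging.capture("side");st=bot.read_state();print(st["position"],st["force"],st["opening"])
cv2.imwrite("pics/s23.png",cv2.resize(s["img"][70:270,200:400],None,fx=3,fy=3,interpolation=cv2.INTER_CUBIC))
E
```

```text
[ 0.5305729  -0.0239857   0.27393818] [-3.66736807 -5.571398    2.63810012] 0.1259195786735602
```

View pics/s23.png

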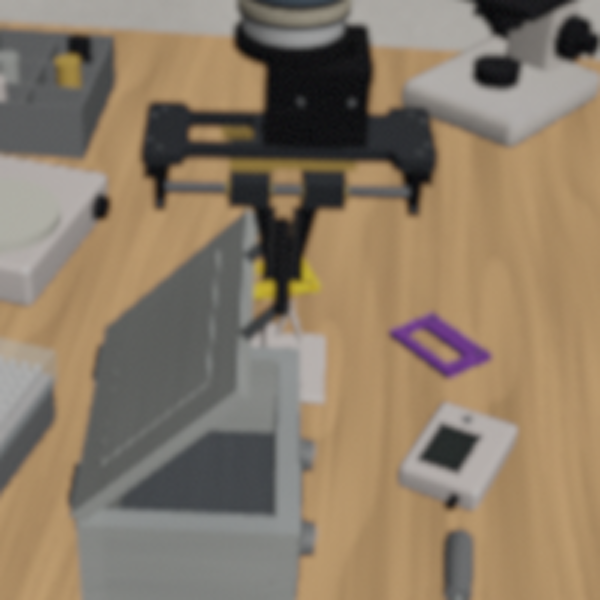

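send_rows([
  [[0.18,0.02,0.17,0,1],[0.19,0.01,0.16,0,1],[0.2,0.02,0.15,0,1],[0.2,0.02,0.15,0,1],[0.21,0.02,0.14,0,1],[0.22,0.02,0.13,0,1],[0.21,0.01,0.13,0,1],[0.23,0.02,0.11,0,1],[0.22,0.02,0.11,0,1],[0.19,0.02,0.08,0,1],[0.14,0.01,0.06,0,1],[0.09,0.01,0.03,0,1],[0.05,0,0.02,0,1],[0,0,0,0,1],[0,0,0,0,1],[0,0,0,0,1]],
])

```text
time_s: 34.65
position: [0.6003, -0.0184, 0.3181]
tcp_rot: [[-0.091, 0.996, -0.002], [0.996, 0.091, -0.003], [-0.003, -0.002, -1.0]]
force: [-3.4, -4.7, 6.7]
opening: 0.122
```

```bash
python3 snap.py w24; python3 - <<'E'
from ov import *
from rig import imaging,bot,mark_of
s=imaging.capture("side");t=imaging.capture("top");st=bot.read_state();print(st["position"],st["force"],st["opening"])
pickle.dump((st,s,t),open("s24.pkl","wb"))
d=st["position"]-[.4686,-.0288,.1245]; print(d, np.degrees(np.arcsin(d[2]/.204)),np.degrees(np.arccos(1-np.hypot(d[0],d[1])/.204)))
for n in ("side","top"):
  for x in ("lid_bar","lid_hinge"): print(n,x,[(q["conf"],q["at"]) for q in mark_of(n,x)])
cv2.imwrite("pics/s24.png",cv2.resize(s["img"][70:270,180:380],None,fx=3,fy=3,interpolation=cv2.INTER_CUBIC))
cv2.imwrite("pics/t24.png",t["img"])
E
```

```text
[ 0.60029304 -0.0184039   0.31806542] 0.12194805817288931 [-3.42135754 -4.69748455  6.71203138] 34.65
[ 0.60027209 -0.01839961  0.31806799] [-3.77088955 -5.44672318  5.47166282] 0.12274128073744608
[0.13167209 0.01040039 0.19356799] 71.59758733010769 69.35735557457893
side lid_bar [(0.91, [0.5972, -0.02, 0.3385]), (0.63, [0.3713, -0.1713, 0.0029]), (0.61, [0.7772, 0.0896, -0.0028])]
side lid_hinge [(0.91, [0.6688, -0.0123, 0.144]), (0.31, [0.575, -0.2931, 0.0018])]
top lid_bar []
top lid_hinge []
```

View pics/s24.png

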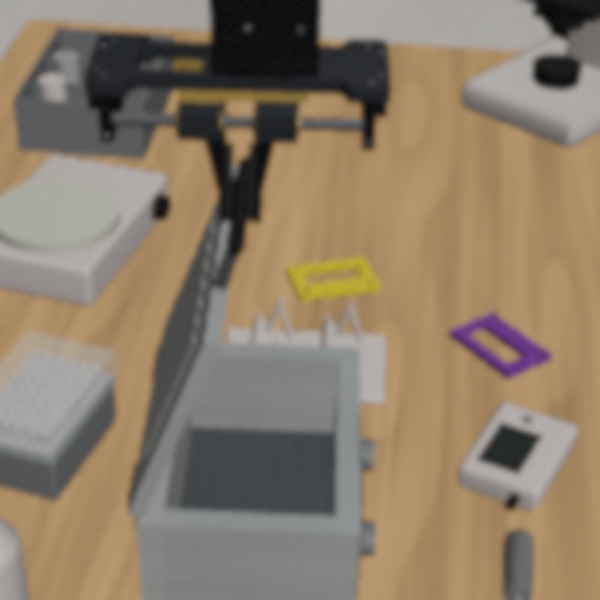

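View pics/t24.png

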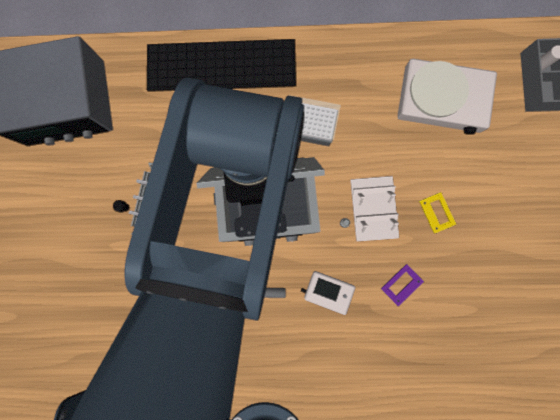

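View pics/w24.png

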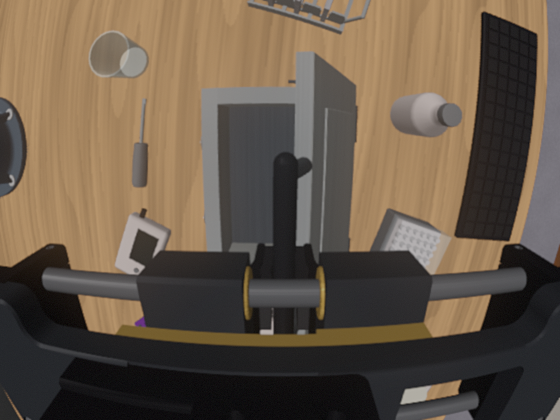

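send_rows([
  [[0.05,0,0,0,1],[0,0,0,0,1],[0,0,0,0,1],[0,0,0,0,1],[0,0,0,0,1],[0,0,0,0,1],[0,0,0,0,1],[0,0,0,0,1]],
])

```text
time_s: 35.8
position: [0.6016, -0.0183, 0.3185]
tcp_rot: [[-0.091, 0.996, -0.002], [0.996, 0.091, -0.003], [-0.003, -0.002, -1.0]]
force: [-4.8, -4.9, 7.6]
opening: 0.124
```

```bash
python3 snap.py w25; python3 - <<'E'
from ov import *
from rig import imaging,bot,mark_of
s=imaging.capture("side");st=bot.read_state()
d=st["position"]-[.4686,-.0288,.1245];h=np.hypot(d[0],d[1]); print(d,h, np.degrees(np.arccos(1-h/.204)),np.degrees(np.arctan2(d[2],.204-h)),st["qvel"].round(2))
bar=mark_of("side","lid_bar");print(bar[0])
# project bar ends for angle hypotheses; hinge = closed bar mid + .204 along cleaner x
yaw=np.radians(5);ex=np.array([np.cos(yaw),np.sin(yaw),0]);ey=np.array([-np.sin(yaw),np.cos(yaw),0])
H=np.array([.4690,-.028,.146])+.204*ex; print("hinge",H)
o=np.array([180,70]);im=cv2.resize(s["img"][70:270,180:380],None,fx=3,fy=3,interpolation=cv2.INTER_CUBIC)
for a,cl in ((65,(255,0,0)),(70,(0,0,255)),(75,(0,255,0))):
    r=np.radians(a);u=-np.cos(r)*ex+np.sin(r)*np.array([0,0,1])
    q=[H+u*.204+ey*k for k in(-.055,.055)]+[H+u*.174+ey*.113,H+ey*.113]
    for p1,p2 in((0,1),(2,3)):
        A,B=[tuple(int(v) for v in (w2px(s,q[k])-o)*3) for k in(p1,p2)];cv2.line(im,A,B,cl,1,cv2.LINE_AA)
cv2.imwrite("pics/s25.png",im)
E
```

```text
[ 0.60159188 -0.0182909   0.31853255] 0.12364729500420461 [-4.83931668 -4.91710684  7.63229043] 35.8
[0.13300771 0.01048988 0.19402402] 0.1334207186261278 69.75856108560959 70.01034977135623 [-0.02 -0.06 -0.07 -0.09 -0.01 -0.  ]
{'at': [0.6024, -0.0205, 0.339], 'conf': 0.77}
hinge [ 0.67222372 -0.01022023  0.146     ]
```

View pics/s25.png

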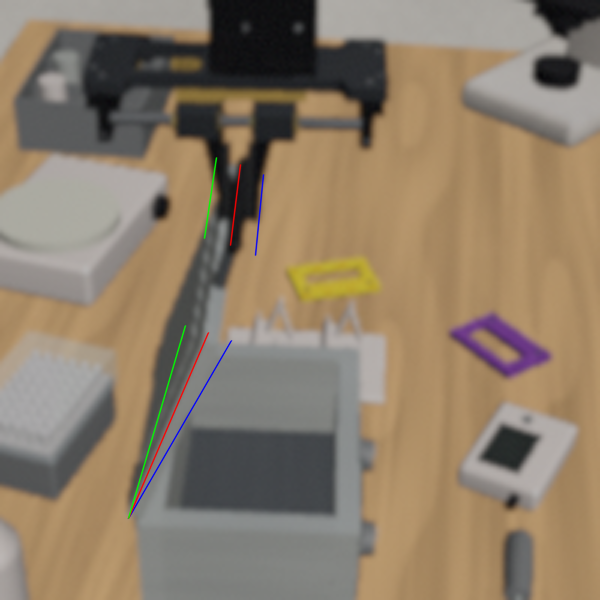

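View pics/w25.png

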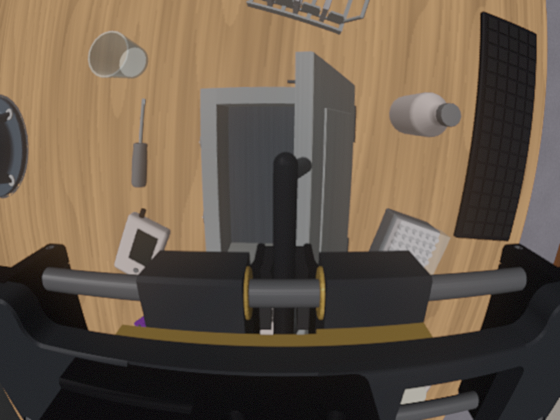

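```bash
python3 - <<'E'
import cv2
from rig import imaging
s=imaging.capture("side")["img"]
cv2.imwrite("pics/s26.png",cv2.resize(s[290:420,160:320],None,fx=4.5,fy=4.5,interpolation=cv2.INTER_CUBIC))
E
```

```text
(no output)
```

View pics/s26.png

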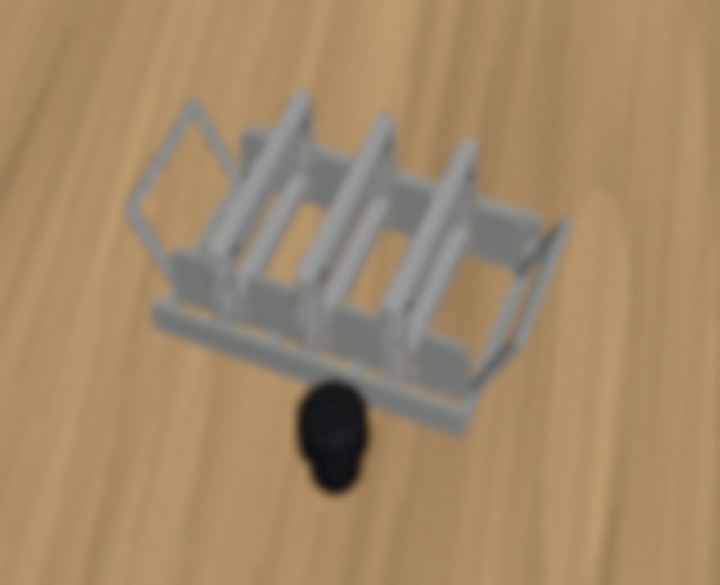

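All three inserts are upright, seated and level in the rack. The lid is held at 70°, so I'm handing in.

```bash
python3 -c "
from rig import bot
print(bot.hand_in(), bot.read_state()['time_s'])"
```

```text
the job is handed in; nothing more can be done
the job is handed in; nothing more can be done
```

Both stage inserts are in the wash rack, and the gripper is holding the cleaner's lid at about 70°. I handed the job in at about 36 s. No verdict was reported.

- **Inserts:** insert_b is in the middle slot and insert_a in the slot at rack x = -40 mm. Each was lowered until it touched bottom (8–9 N), then let go. The last side view shows both standing upright and level with insert_c. The rack had not shifted when I checked it after the second placing.
- **Lid:** the gripper position gives 69.8° from horizontal travel alone and 70.0° using the height as well. The side-camera overlay also fits 70°. The arm was at rest and holding the bar at hand-in.
- **Bystanders:** nothing I saw suggests any were moved, but I did not measure them one by one.

**What disagreed or failed:**
- **Fingertip position:** the fingertips really end about 9 mm behind the reported TCP, not 17 mm ahead as `bot.tip_extent` says. Because of this, my first grasp closed just above insert_b and moved nothing. I used the measured offset from then on.
- **Grip on the bar:** the gripper ended about 2 mm higher than the lid's arc predicts, probably because the bar slid slightly in the pads. About 10 N of steady load remained on the wrist.

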